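Tighten the press nut with the spanner tucked under the ripening board

ROBOT

A 6-joint arm with a two-finger parallel gripper is mounted at the origin on the work surface. World frame = base frame: x ahead of the robot, y to its left, z up, the work surface at z = 0. Lengths are in m, angles in rad, forces in N, time in s.
With the tool pointing down it reaches from about 0.275 to 0.725 m from the base axis. Payload 5.6 kg.
Tool frame: the origin (TCP) lies at the very end of the fingers, on their centre line; the grasp point (between the pads) lies 19 mm behind it; z points along the fingers, y is the direction in which the jaws open and shut (so a half turn about z gives the same grasp; the last joint's range is limited). The gripper opens to 85 mm and grips with 20 to 120 N. Pads are 22 mm wide; open, the fingers measure 114 mm over their backs; the gripper's body (76 mm by 85 mm) begins 54 mm behind the grasp point. The pads swing forward as they close: fully open they stand 13 mm farther back than shut.
Start: joints at [-0.847, 0.255, 0.108, 0, -1.424, -0.285], TCP at [0.234, -0.498, 0.231] pointing down, gripper open.
Joint ranges: [-2.95, 2.95], [-1.21, 1.97], [-1.09, 1.5], [-2.87, 1.71], [-2.94, -0.07], [-3.05, 3.05]. Speed limits (rad/s): [2.57, 2.57, 3.14, 3.14, 3.14, 3.14].

INTERFACE

Orientations are given as a rotation vector (axis times angle).
In Python, from rig import robot, eyes, finder gives the robot as it stands.
- The arm moves only by the tool servo_tool, never from a script. Its arguments are lists of equal length, an entry for each row: "turn": the turn, a rotation vector about the tool's x, y, z in units of pi/2 rad (1.0 is pi/2 rad), a list of three; "dp": the shift along the tool's x, y, z in units of 50 mm (1.0 is 50 mm), a list of three; "grip": the gripper command: -1 is shut, 1 is fully open, values between are in proportion. In form: {"turn": [[ax, ay, az], ...], "dp": [[tx, ty, tz], ...], "grip": [grip, ...]}. A call has 1 to 20 rows; each row shifts and turns the commanded pose from where the row before left it, along the tool's axes as they then stand; what a row does not reach is not made up. A row lasts 1/10 s, in which the tool goes at most 50 mm and 8.59 degrees, less where a joint would pass 70% of its speed; a pose out of reach is approached as far as the arm can. A call with a number of a shift or a turn outside -1 to 1 is refused whole. A call with a gripper value outside its range is refused whole. The fingers move at their own pace and stop on an object; the grip force is fixed at half the most. Time passes only in rows, so rows that do not move let the fingers close. It gives the time, the measured TCP pose, the force and the opening at its end, in the units of the state.
- robot.get_obs(): the state, without advancing time (a new reading comes with each control period).
- eyes.snapshot(name): name is "scene" or "top" or "wrist"; returns a dict with "color" (480x640x3 uint8, blue, green, red), "z_map" (480x640 float32, m along the optical axis (not along the pixel's ray), 0 where there is no reading), "mtx" (3x3 intrinsics, pixels), "cam_to_world" (4x4, takes a point from camera to world coordinates). Camera axes: x right, y down, z forward; pixel columns grow to the right and rows downward; lengths in m; the calibration is good to about 2 mm. A picture is of the moment at which its call begins.
- robot.job_done(): hands the job in, once; it reports no verdict.
Trained networks look in the newest picture that a camera, given by its name, has taken for a name from the list of things; names that differ only in an ending like _2 or _b are one class to them, and where a whole thing is asked for, a point or a joint stands for the part that bears it (a point fixed in the world has none). Each returns a list of dicts, best first, with "conf" (0 to 1); they miss things now and then, are a little off and sometimes report something else, mostly with a low value. They report only what shows in the picture. A call takes as long as a camera call. They do not tell look-alikes from the thing itself.
- finder.search_frame(camera, label): "xyz" ([x, y, z] in m, in world coordinates, good to about 4 mm: the middle of the surface that is visible of it).
- finder.trace(camera, label): "pixels" (480x640 bool, what is visible of it).
- finder.spot_point(camera, label): "xyz" ([x, y, z] in m, in world coordinates, good to about 4 mm: a listed point, or the origin of a listed thing).
The state is a dict: "time": time; "joints": joint angles; "joint_velocities": joint speeds; "effort": joint torques, N m; "tool_pos": TCP position; "ee_rot": TCP orientation; "ft_force": force on the tool from outside, world axes, zero at the start; "torque": the same for the moment, N m; "width": finger opening in m.
Only numpy, scipy, OpenCV 4.12 (cv2) and the standard library are available. Lean on these libraries where they do the work, as an engineer would, in place of code of your own. Each camera call takes 0.05 s, during which the arm holds its last target.

TASK

The nut under the crossbeam of the mould press is loose. The spanner's handle is tucked under the low ripening board: draw the spanner out by its head, put it down and let go, then take it again by the handle, push its jaw fully onto the square nut from the open front and turn the nut clockwise (seen from above) until it comes up against its stop. Finish with the spanner lying flat on the bench, clear of the press; keep the hand off the press and leave the cheeses, mould and brush as they are.

Things in the scene. Friction and masses are not known exactly. Their poses are not given: they have to be found in the camera images.
- board: Low ripening board, fixed: plank 130 (x) x 220 (y) x 18 mm on two battens, underside 36 mm, top 54 mm above the bench. Its open edge faces its own +x. Origin on the bench, 100 mm beyond (+x) the middle of that edge: the plank spans x -230 to -100 mm, y -110 to 110; the battens (22 mm wide) lie along x at y = +-95 mm. z up.
- press: Mould press, fixed: steel base slab 90 (x) x 270 (y) x 15 mm, two round posts 22 mm thick, 230 mm high, at y = +-110 mm, crossbeam 38 (x) x 260 (y) mm from z = 100 to 135 mm, and an upright 18 mm spindle in the middle, to z = 230 mm; all centred on own x = 55 mm. The open front, where the spanner goes in, faces its own -x. Origin on the bench, 55 mm before the spindle. z up.
- nut_drive (a point): Centre of the square steel nut (30 x 30 mm across flats, 34 mm high, from 18 to 52 mm above the bench) round the foot of the spindle, under the crossbeam. The point's x and y axes are square to the flats and turn with the nut; z is up.
- nut (a joint): Nut angle in rad, growing clockwise seen from above; starts at 0 to 0.3, hard stop at 1.15. Stiff: about 0.5 N m; stays where left. At 0 a spanner square on the flats has its handle out of the press's front, turned 0.61 rad from the press's -x towards its -y (spanner yaw = press yaw + 0.61 - angle); tightening swings it past -x to the +y side.
- spanner: Loose open-ended steel spanner, 12 mm thick, 0.2 to 0.34 kg, flat on the bench; head past the board's open edge (jaw centre 48 to 60 mm out), handle under it. Origin on the lower face at the jaw centre; +x is out of the mouth, the 20 mm wide handle runs to x = -164 mm. Jaw gap 32.6 mm, throat at x = -17, flared prong tips at 22; head 52 mm wide over its outside (x -33 to 13). z up.
- spanner_grip (a point): Place to hold the spanner's handle for turning, halfway up its thickness, 125 mm behind the jaw centre; axes as the spanner's.
- cheese: Cream-coloured cheese wheel, 90 mm across, 38 mm high, loose, standing on the ripening board. Origin under its middle. Leave alone.
- small_cheese: Small cream cheese wheel, 72 mm across, 32 mm high, loose on the bench beyond the work. Origin under its middle. Leave alone.
- mould: Tall white plastic mould, an open cup, 76 mm across and 150 mm high, loose on the bench beside the board. Origin under its middle. Leave alone.
- brush: Hand brush, about 170 mm long, lying on the bench behind the press. Origin under its middle, lying along own x. Leave alone.
Not all that is in view belongs to the job. Leave any orange, pink or red look-alike of the spanner alone.

How it is judged:
By the outcome, as a careful person would: the job done as asked, in the order asked, and still so for the second after the job is handed in, with the robot touching nothing.
It also fails if it takes over 72 s, if anything falls off the work surface, if the arm or the gripper's body presses on something with over 40 N, if the wrist force passes 120 N, or if a joint passes its speed limit or range.

## Working session

There is one attempt and no reset: what is moved stays moved. The work goes in short steps, Python scripts to look and compute and a tool call to move; the robot and the scene stay as the last step left them, time stands still between calls to the robot, and variables do not carry over. Pictures are saved under pics/ and viewed, and the job is handed in when it is done.

Besides the shell and the picture viewer there is one more tool, called after "Emit:" as a command line: name --argument value ..., lists and objects as JSON in quotes. servo_tool: Moves the arm, as the interface text tells. Shifts and turns lie within -1 to 1; 1 stands for 50 mm of shift or pi/2 rad of turn. Its arguments: {"type":"object","properties":{"turn":{"type":"array"},"dp":{"type":"array"},"grip":{"type":"array"}},"required":["turn","dp","grip"]}

```bash
ls; mkdir -p pics; python3 - <<'E'
from rig import robot, eyes, finder
import cv2
print(robot.get_obs())
for n in ("scene","top"):
    s=eyes.snapshot(n); cv2.imwrite(f"pics/{n}0.png",s["color"]); print(n,s["mtx"].round(1).tolist(),s["cam_to_world"].round(3).tolist())
    for l in ("board","press","nut_drive","spanner","spanner_grip","cheese","small_cheese","mould","brush"):
        r=finder.spot_point(n,l); print(l,[(q["xyz"] if isinstance(q["xyz"],list) else q["xyz"].round(4).tolist(),round(q["conf"],2)) for q in r[:3]])
E
```

```text
pics
{'time': 0.0, 'joints': array([-8.47381878e-01,  2.55768965e-01,  1.07007398e-01, -4.70663993e-04,
       -1.42389180e+00, -2.84597058e-01]), 'joint_velocities': array([-6.11609518e-05, -1.06776828e-03, -3.23465769e-04, -7.46418233e-04,
       -4.28912124e-04,  1.59220349e-03]), 'effort': array([ 3.16059959e-03, -3.86636138e+01,  2.37945700e+01,  5.36496744e+00,
       -5.97923412e-03,  1.22124039e-06]), 'tool_pos': array([ 0.23352153, -0.49742204,  0.23038596]), 'ee_rot': array([ 6.83562560e-01, -3.06582203e+00, -2.90701195e-03]), 'ft_force': array([-0.37646697, -0.32614769, -0.7842928 ]), 'torque': array([-0.08655866, -0.01925823,  0.02166441]), 'width': 0.08501512075896893}
scene [[528.9, 0.0, 314.5], [0.0, 528.9, 240.6], [0.0, 0.0, 1.0]] [[-0.809, 0.374, -0.454, 1.175], [0.588, 0.543, -0.599, 0.852], [0.022, -0.751, -0.66, 0.915], [0.0, 0.0, 0.0, 1.0]]
board []
press [([0.5557, -0.1954, 0.0008], 0.91), ([0.38, 0.3126, 0.0526], 0.41)]
nut_drive [([0.6082, -0.1843, 0.0349], 0.49)]
spanner [([0.6731, 0.0773, 0.0003], 0.98), ([0.5179, 0.2564, 0.0007], 0.93), ([0.6447, 0.4357, -0
[... 324 characters left out ...]
6.2], [0.0, 493.6, 248.7], [0.0, 0.0, 1.0]] [[0.031, -0.998, 0.053, 0.515], [-0.999, -0.032, -0.006, 0.067], [0.008, -0.053, -0.999, 1.046], [0.0, 0.0, 0.0, 1.0]]
board []
press [([0.5556, -0.1967, -0.0019], 0.86)]
nut_drive []
spanner [([0.7977, 0.2804, -0.0022], 0.92), ([0.6733, 0.0802, 0.0006], 0.68), ([0.5202, 0.2597, -0.0012], 0.58)]
spanner_grip [([0.7621, 0.166, 0.0093], 0.86), ([0.5206, 0.4685, 0.0074], 0.84), ([0.5469, 0.1019, 0.0087], 0.57)]
cheese [([0.3777, 0.3128, 0.0542], 0.6)]
small_cheese [([0.79, -0.0379, 0.0008], 0.65), ([0.5553, -0.1991, -0.0033], 0.29)]
mould [([0.3927, 0.4469, -0.0024], 0.87), ([0.5539, -0.2004, -0.0031], 0.56)]
brush [([0.7239, -0.1832, -0.0018], 0.66)]
```

View pics/scene0.png

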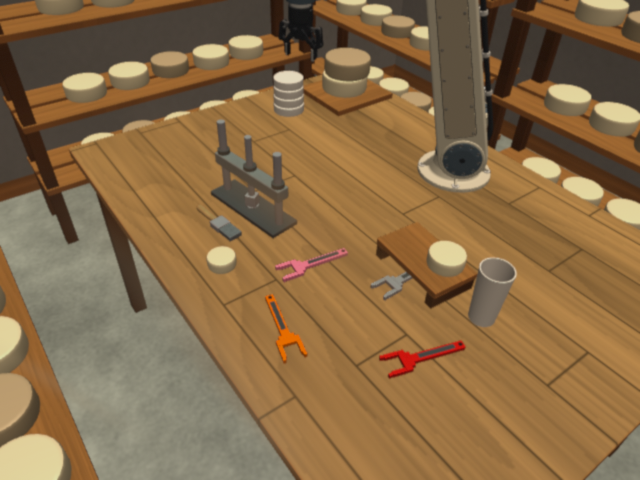

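View pics/top0.png

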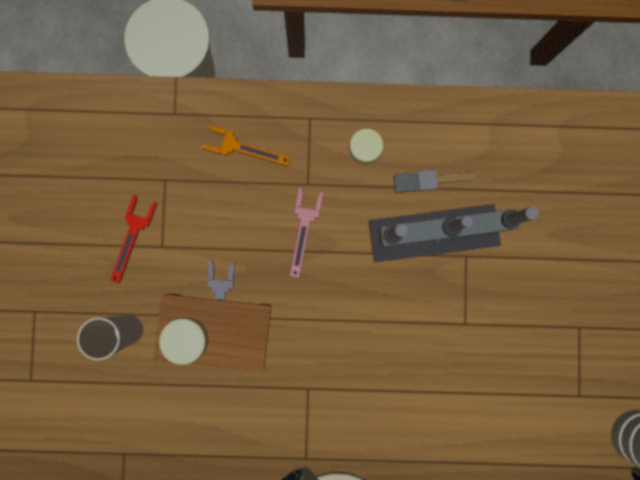

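The grey spanner's head is at about (220,280) in the top view and its handle is under the board. The red, orange and pink spanners are the look-alikes, and the press is at (440,230). Next I measure the yaws.

```bash
cat > h.py <<'E'
from rig import robot, eyes, finder
import cv2, numpy as np
from scipy.spatial.transform import Rotation as R
def ray(s,uv,z):
    uv=np.atleast_2d(uv).astype(float); M=s["cam_to_world"]
    d=np.c_[(uv-s["mtx"][[0,1],[2,2]])/s["mtx"][0,0],np.ones(len(uv))]@M[:3,:3].T
    o=M[:3,3]; return (o+d*((z-o[2])/d[:,2])[:,None])
def cloud(s):
    v,u=np.mgrid[:480,:640]; z=s["z_map"]; K=s["mtx"]
    P=np.stack([(u-K[0,2])/K[0,0]*z,(v-K[1,2])/K[1,1]*z,z],-1)
    return P@s["cam_to_world"][:3,:3].T+s["cam_to_world"][:3,3]
def proj(s,P):
    M=np.linalg.inv(s["cam_to_world"]); P=np.atleast_2d(P)@M[:3,:3].T+M[:3,3]
    return (P[:,:2]/P[:,2:])*s["mtx"][0,0]+s["mtx"][[0,1],[2,2]]
E
python3 - <<'E'
from h import *
s=eyes.snapshot("top"); W=cloud(s)
c=s["color"]
for l in ("spanner","press","brush"):
    for q in finder.trace("top",l)[:5]:
        m=q["pixels"]; ys,xs=np.nonzero(m)
        print(l,round(q["conf"],2),m.sum(),xs.min(),xs.max(),ys.min(),ys.max(), np.median(c[m],0), W[m].min(0).round(3),W[m].max(0).round(3))
# board top
m=(abs(W[...,2]-.054)<.006)&(W[...,0]>.2)&(W[...,0]<.55)&(W[...,1]>.1)&(W[...,1]<.45)
pts=W[m][:,:2].astype(np.float32); print("board",m.sum(),cv2.minAreaRect(pts),pts.min(0),pts.max(0))
m=(abs(W[...,2]-.015)<.006)&(W[...,0]>.5)&(W[...,0]<.75)&(W[...,1]>-.4)&(W[...,1]<0.0)
pts=W[m][:,:2].astype(np.float32); print("slab",m.sum(),cv2.minAreaRect(pts))
m=(abs(W[...,2]-.135)<.006)
pts=W[m][:,:2].astype(np.float32); pts=pts[(pts[:,0]>.5)&(pts[:,1]<0)]; print("beam",len(pts),cv2.minAreaRect(pts))
a=cv2.resize(c[240:340,150:290],None,fx=5,fy=5,interpolation=cv2.INTER_CUBIC); cv2.imwrite("pics/sp1.png",a)
a=cv2.resize(c[190:275,360:510],None,fx=5,fy=5,interpolation=cv2.INTER_CUBIC); cv2.imwrite("pics/pr1.png",a)
E
```

```text
spanner 0.71 1125 203 290 125 165 [ 22.  93. 148.] [ 0.515  0.067 -0.004] [0.829 0.308 1.046]
spanner 0.71 6408 369 539 202 261 [64. 64. 65.] [ 0.515 -0.412 -0.006] [0.681 0.067 1.046]
spanner 0.7 872 292 322 189 275 [114. 109. 156.] [ 0.513  0.052 -0.003] [0.695 0.11  1.046]
spanner 0.68 568 208 234 262 299 [118. 110. 113.] [ 0.458  0.067 -0.003] [0.535 0.285 1.046]
spanner 0.64 1156 394 474 169 192 [ 88.  96. 112.] [ 0.515 -0.266 -0.001] [0.745 0.067 1.046]
press 0.76 6235 369 538 204 261 [65. 63. 64.] [ 0.515 -0.4   -0.004] [0.677 0.067 1.046]
press 0.35 1213 394 474 169 192 [ 87.  95. 112.] [ 0.515 -0.267 -0.004] [0.745 0.067 1.046]
brush 0.91 1200 394 473 169 192 [ 87.  95. 112.] [ 0.515 -0.265 -0.004] [0.749 0.067 1.046]
board 5513 ((0.3970069885253906, 0.29749614000320435), (0.28915125131607056, 0.130661278963089), 85.40069580078125) [0.32228258 0.14947672] [0.46706042 0.4406444 ]
slab 3910 ((0.6555671691894531, -0.17946462333202362), (0.17914116382598877, 0.269759863615036), 9.309709548950195)
beam 1784 ((0.6115623116493225, -0.1863248199224472), (0.03817148506641388, 0.2590197026729584), 9.345850944519043)
```

View pics/sp1.png

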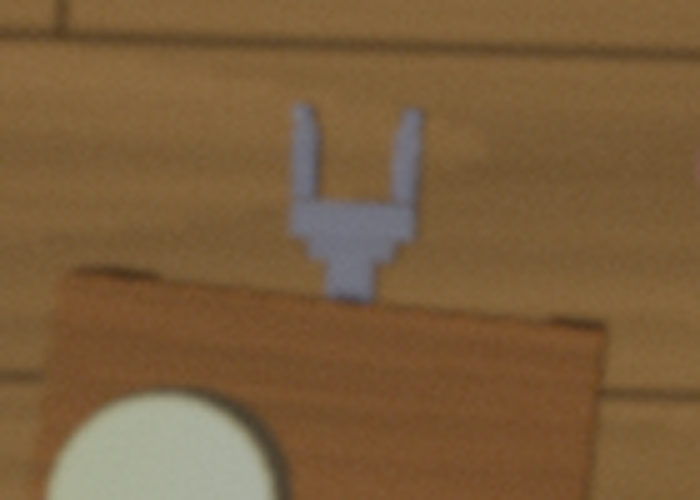

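View pics/pr1.png

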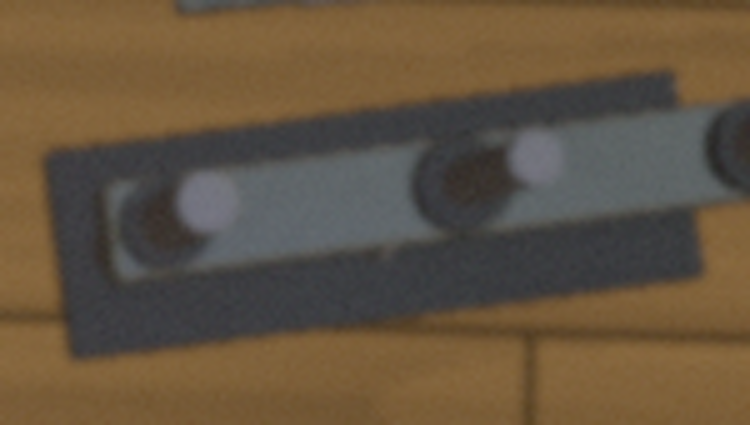

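```bash
python3 - <<'E'
from h import *
s=eyes.snapshot("top")
c=s["color"].astype(int)
sub=np.zeros((480,640),bool); sub[255:305,200:240]=1
m=sub&((c.max(2)-c.min(2))<25)&(c.sum(2)>240)
ys,xs=np.nonzero(m); P=ray(s,np.c_[xs,ys],.012)[:,:2]
print(m.sum(),P.min(0),P.max(0))
for a in np.arange(P[:,0].min(),P[:,0].max(),.006):
    k=P[(P[:,0]>=a)&(P[:,0]<a+.006)]; 
    if len(k): print(round(a+.003,3),k[:,1].min().round(4),k[:,1].max().round(4),k[:,1].mean().round(4))
print(R.from_rotvec(robot.get_obs()["ee_rot"]).as_matrix().round(3))
E
```

```text
534 [0.4561565  0.23260777] [0.53662444 0.28550824]
0.459 0.2496 0.2685 0.259
0.465 0.2497 0.2687 0.2586
0.471 0.246 0.2689 0.2584
0.477 0.2419 0.2775 0.2587
0.483 0.2339 0.284 0.2583
0.489 0.2341 0.2843 0.2592
0.495 0.2344 0.2844 0.2608
0.501 0.2326 0.2848 0.2599
0.507 0.2327 0.2851 0.2598
0.513 0.2329 0.2853 0.2596
0.519 0.2332 0.2855 0.26
0.525 0.2334 0.2838 0.2561
0.531 0.2337 0.284 0.2585
0.537 0.2339 0.2841 0.2678
[[-0.905 -0.425  0.   ]
 [-0.425  0.905 -0.   ]
 [ 0.    -0.    -1.   ]]
```

Emit:
servo_tool --turn '[[0, 0, 0.0926], [0, 0, 0.0926], [0, 0, 0.0926], [0, 0, 0], [0, 0, 0], [0, 0, 0], [0, 0, 0], [0, 0, 0], [0, 0, 0], [0, 0, 0], [0, 0, 0], [0, 0, 0], [0, 0, 0], [0, 0, 0], [0, 0, 0], [0, 0, 0], [0, 0, 0], [0, 0, 0], [0, 0, 0], [0, 0, 0]]' --dp '[[0, 0, 0], [0, 0, 0], [0, 0, 0], [-0.2, 0.4, 0], [-0.3, 0.8, 0], [-0.3, 0.8, 0], [-0.3, 0.8, 0], [-0.3, 0.8, 0], [-0.3, 0.8, 0], [-0.3, 0.8, 0], [-0.3, 0.8, 0], [-0.3, 0.8, 0], [-0.3, 0.8, 0], [-0.3, 0.8, 0], [-0.3, 0.8, 0], [-0.3, 0.8, 0], [-0.3, 0.8, 0], [-0.3, 0.8, 0], [-0.3, 0.8, 0], [-0.3, 0.8, 0]]' --grip '[1, 1, 1, 1, 1, 1, 1, 1, 1, 1, 1, 1, 1, 1, 1, 1, 1, 1, 1, 1]'

```text
time: 3.25
tool_pos: [0.4824, 0.1646, 0.2315]
ee_rot: [-0.004, 3.141, 0.0]
ft_force: [0.9, -0.3, 0.1]
width: 0.0856
```

Emit:
servo_tool --turn '[[0, 0, 0], [0, 0, 0], [0, 0, 0], [0, 0, 0]]' --dp '[[-0.2, 0.6, 0], [-0.1, 0.6, 0.2], [-0.1, 0.6, 0.2], [0, 0, 0]]' --grip '[1, 1, 1, 1]'

```text
time: 3.65
tool_pos: [0.5013, 0.2554, 0.2087]
ee_rot: [0.008, -3.138, 0.002]
ft_force: [-0.2, -0.7, -0.1]
width: 0.0852
```

```bash
python3 - <<'E'
from h import *
s=eyes.snapshot("wrist"); cv2.imwrite("pics/w1.png",s["color"]); print(s["cam_to_world"].round(3)); o=robot.get_obs(); print(o["tool_pos"],o["time"])
np.savez("/tmp/w1.npz",**s)
for f in ("spanner","spanner_grip"): print([(q["xyz"],q["conf"]) for q in finder.spot_point("wrist",f)])
E
```

```text
[[-0.005  0.956  0.292  0.427]
 [ 1.     0.005  0.     0.256]
 [-0.001  0.292 -0.956  0.351]
 [ 0.     0.     0.     1.   ]]
[0.50145228 0.25391375 0.20981416] 3.7
[([0.6407, 0.4332, -0.0036], 0.73)]
[([0.5253, 0.4665, 0.0058], 0.83), ([0.7624, 0.1575, 0.0066], 0.78), ([0.5506, 0.0949, 0.0069], 0.77)]
```

View pics/w1.png

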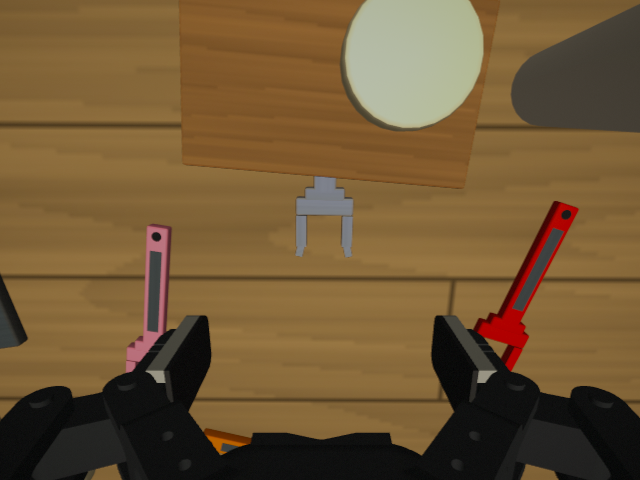

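```bash
python3 - <<'E'
from h import *
s=dict(np.load("/tmp/w1.npz")); im=s["color"]
cv2.imwrite("pics/w1z.png",cv2.resize(im[160:270,270:380],None,fx=5.4,fy=5.4,interpolation=cv2.INTER_CUBIC))
c=im.astype(int); sub=np.zeros((480,640),bool); sub[170:262,290:360]=1
m=sub&((c[...,2]-c[...,0])<12)&(c.sum(2)>200)
ys,xs=np.nonzero(m); P=ray(s,np.c_[xs,ys],.012)[:,:2]
for a in np.arange(P[:,0].min(),P[:,0].max(),.005):
    k=P[(P[:,0]>=a)&(P[:,0]<a+.005)]; k=k[:,1]
    if len(k): print(round(a+.0025,4),len(k),k.min().round(4),k.max().round(4),((k.min()+k.max())/2).round(4))
E
```

```text
0.4663 100 0.2507 0.2684 0.2595
0.4713 126 0.2454 0.2685 0.2569
0.4763 196 0.2427 0.2757 0.2592
0.4813 214 0.2373 0.2794 0.2583
0.4863 326 0.2345 0.2841 0.2593
0.4913 285 0.2344 0.2841 0.2593
0.4963 270 0.2344 0.2834 0.2589
0.5013 105 0.2334 0.2836 0.2585
0.5063 99 0.2333 0.2837 0.2585
0.5113 110 0.2333 0.2839 0.2586
0.5163 110 0.2332 0.284 0.2586
0.5213 95 0.2331 0.2841 0.2586
0.5263 89 0.234 0.2834 0.2587
0.5313 65 0.233 0.2835 0.2582
0.5363 52 0.2329 0.2836 0.2583
```

View pics/w1z.png

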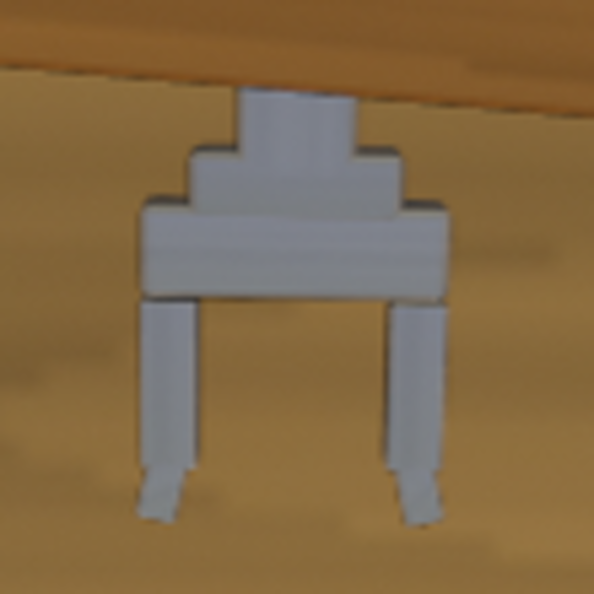

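Emit:
servo_tool --turn '[[0, 0, 0], [0, 0, 0], [0, 0, 0], [0, 0, 0], [0, 0, 0], [0, 0, 0], [0, 0, 0], [0, 0, 0]]' --dp '[[0.09, 0.09, 0.5], [0, 0, 0.6], [0, 0, 0.6], [0, 0, 0.6], [0, 0, 0.6], [0, 0, 0.5], [0, 0, 0], [0, 0, 0]]' --grip '[1, 1, 1, 1, 1, 1, 1, 1]'

```text
time: 4.6
tool_pos: [0.4981, 0.2569, 0.0426]
ee_rot: [-0.003, 3.14, 0.0]
ft_force: [-1.2, 0.4, 1.0]
width: 0.0856
```

Emit:
servo_tool --turn '[[0, 0, 0], [0, 0, 0], [0, 0, 0], [0, 0, 0], [0, 0, 0], [0, 0, 0], [0, 0, 0], [0, 0, 0], [0, 0, 0], [0, 0, 0]]' --dp '[[0, 0.03, 0.3], [0, 0, 0.3], [0, 0, 0.23], [0, 0, 0], [0, 0, 0], [0, 0, 0], [0, 0, 0], [0, 0, 0], [0, 0, 0], [0, 0, 0]]' --grip '[1, 1, 1, 1, -1, -1, -1, -1, -1, -1]'

```text
time: 5.6
tool_pos: [0.4983, 0.2594, 0.0014]
ee_rot: [-0.005, 3.139, 0.002]
ft_force: [0.0, -0.4, 5.2]
width: 0.0504
```

```bash
python3 - <<'E'
from h import *
s=eyes.snapshot("wrist"); cv2.imwrite("pics/w2.png",s["color"]); o=robot.get_obs(); print(o["tool_pos"],o["time"],o["ft_force"],o["width"])
E
```

```text
[0.49826025 0.25933858 0.0013474 ] 5.65 [-1.42542752  0.41230851  5.96847008] 0.05050087675479336
```

View pics/w2.png

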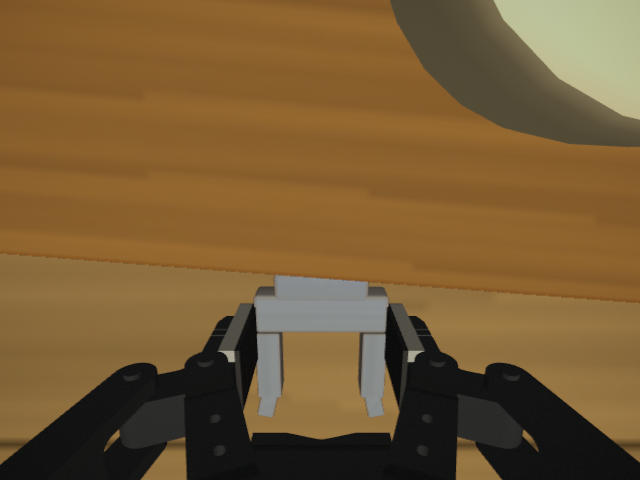

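Gripped with the opening at 50 mm, and the head sits between the pads at (320,310). Now I draw it out.

Emit:
servo_tool --turn '[[0, 0, 0], [0, 0, 0], [0, 0, 0], [0, 0, 0], [0, 0, 0], [0, 0, 0], [0, 0, 0], [0, 0, 0], [0, 0, 0], [0, 0, 0], [0, 0, 0], [0, 0, 0], [0, 0, 0], [0, 0, 0], [0, 0, 0], [0, 0, 0]]' --dp '[[-0.1, 0, -0.02], [-0.2, 0, 0], [-0.2, 0, 0], [-0.2, 0, 0], [-0.2, 0, 0], [-0.2, 0, 0], [-0.2, 0, 0], [-0.2, 0, 0], [-0.2, 0, 0], [-0.2, 0, 0], [-0.2, 0, 0], [-0.2, 0, 0], [-0.2, 0, 0], [-0.2, 0, 0], [-0.1, 0, 0], [0, 0, 0]]' --grip '[-1, -1, -1, -1, -1, -1, -1, -1, -1, -1, -1, -1, -1, -1, -1, -1]'

```text
time: 7.25
tool_pos: [0.6392, 0.2588, 0.0013]
ee_rot: [-0.003, 3.14, 0.0]
ft_force: [-1.2, -1.2, 4.4]
width: 0.0502
```

Emit:
servo_tool --turn '[[0, 0, 0], [0, 0, 0], [0, 0, 0], [0, 0, 0], [0, 0, 0], [0, 0, 0], [0, 0, 0], [0, 0, 0], [0, 0, 0], [0, 0, 0], [0, 0, 0], [0, 0, 0], [0, 0, 0]]' --dp '[[0, 0, 0], [0, 0, 0], [0, 0, 0], [0, 0, 0], [0, 0, 0], [0, 0, -0.3], [0, 0, -0.5], [0.3, 0, -0.5], [0.5, 0, -0.5], [0.5, 0, -0.5], [0.5, 0, -0.5], [0.5, 0, 0], [0, 0, 0]]' --grip '[1, 1, 1, 1, 1, 1, 1, 1, 1, 1, 1, 1, 1]'

```text
time: 8.55
tool_pos: [0.5204, 0.2592, 0.1425]
ee_rot: [-0.006, 3.14, 0.003]
ft_force: [0.4, 0.3, 1.3]
width: 0.0852
```

```bash
python3 - <<'E'
from h import *
s=eyes.snapshot("wrist"); cv2.imwrite("pics/w3.png",s["color"]); o=robot.get_obs(); print(o["tool_pos"],o["ee_rot"],o["time"],o["ft_force"],o["width"])
np.savez("/tmp/w3.npz",**s)
for f in ("spanner","spanner_grip"): print([(q["xyz"],q["conf"]) for q in finder.spot_point("wrist",f)])
E
```

```text
[0.52145939 0.25907506 0.14180057] [-5.95573179e-03  3.14064182e+00  1.67608665e-03] 8.6 [ 0.3607903  -0.01065862 -0.25795903] 0.08561131364736779
[([0.6594, 0.2603, 0.0026], 0.85), ([0.6428, 0.4331, -0.0001], 0.67)]
[([0.5249, 0.4656, 0.006], 0.87), ([0.5273, 0.2612, 0.0047], 0.77), ([0.5502, 0.0986, 0.0068], 0.75)]
```

View pics/w3.png

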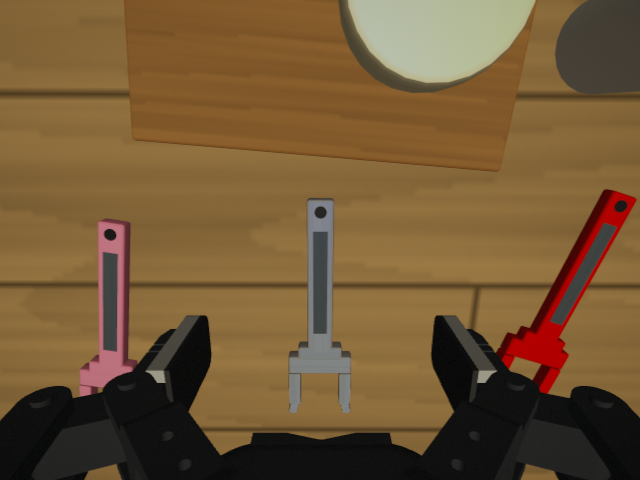

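The spanner lies free, with its handle end at (320,199) and its jaw at (320,385). I measure its pose exactly next.

```bash
python3 - <<'E'
from h import *
s=dict(np.load("/tmp/w3.npz")); im=s["color"]
c=im.astype(int); sub=np.zeros((480,640),bool); sub[190:415,285:355]=1
m=sub&((c[...,2]-c[...,0])<12)&(c.sum(2)>120)
ys,xs=np.nonzero(m); P=ray(s,np.c_[xs,ys],.012)[:,:2]; print(P.min(0),P.max(0))
C=[]
for a in np.arange(P[:,0].min(),P[:,0].max(),.01):
    k=P[(P[:,0]>=a)&(P[:,0]<a+.01)][:,1]
    print(round(a+.005,4),len(k),k.min().round(4),k.max().round(4),((k.min()+k.max())/2).round(4)); C.append((a+.005,(k.min()+k.max())/2))
print(np.polyfit(*np.array(C[1:]).T,1))
E
```

```text
[0.4920539  0.23431032] [0.67877345 0.28562128]
0.4971 252 0.2511 0.2686 0.2598
0.5071 288 0.251 0.2687 0.2599
0.5171 341 0.2509 0.2688 0.2599
0.5271 289 0.2509 0.2688 0.2599
0.5371 312 0.2508 0.2683 0.2596
0.5471 288 0.2508 0.2685 0.2596
0.5571 288 0.2507 0.2686 0.2597
0.5671 280 0.2507 0.2687 0.2597
0.5771 260 0.2507 0.2687 0.2597
0.5871 249 0.2514 0.2682 0.2598
0.5971 242 0.2513 0.2683 0.2598
0.6071 286 0.2439 0.2765 0.2602
0.6171 451 0.2356 0.2841 0.2599
0.6271 571 0.2354 0.2844 0.2599
0.6371 451 0.2344 0.2847 0.2595
0.6471 215 0.2343 0.2849 0.2596
0.6571 216 0.2348 0.2852 0.26
0.6671 190 0.2347 0.2846 0.2596
0.6771 91 0.2345 0.2856 0.2601
[0.00050446 0.25949138]
```

Emit:
servo_tool --turn '[[0, 0, 0], [0, 0, 0], [0, 0, 0], [0, 0, 0], [0, 0, 0], [0, 0, 0], [0, 0, 0], [0, 0, 0], [0, 0, 0], [0, 0, 0], [0, 0, 0], [0, 0, 0], [0, 0, 0], [0, 0, 0]]' --dp '[[-0.19, 0.015, 0.45], [0, 0, 0.45], [0, 0, 0.45], [0, 0, 0.45], [0, 0, 0.45], [0, 0, 0.45], [0, 0, 0.1], [0, 0, 0], [0, 0, 0], [0, 0, 0], [0, 0, 0], [0, 0, 0], [0, 0, 0], [0, 0, 0]]' --grip '[1, 1, 1, 1, 1, 1, 1, -1, -1, -1, -1, -1, -1, -1]'

```text
time: 10.1
tool_pos: [0.5324, 0.26, 0.002]
ee_rot: [-0.005, 3.14, 0.002]
ft_force: [-2.0, -0.2, 5.8]
width: 0.018
```

Emit:
servo_tool --turn '[[0, 0, 0], [0, 0, 0], [0, 0, 0], [0, 0, 0], [0, 0, 0], [0, 0, 0], [0, 0, 0]]' --dp '[[0, 0, -0.1], [0, 0, -0.3], [0, 0, -0.5], [0, 0, -0.5], [0, 0, -0.5], [0, 0, -0.3], [0, 0, 0]]' --grip '[-1, -1, -1, -1, -1, -1, -1]'

```text
time: 10.8
tool_pos: [0.5327, 0.2602, 0.1129]
ee_rot: [-0.004, 3.139, 0.004]
ft_force: [-0.2, 0.6, -2.1]
width: 0.0182
```

```bash
python3 - <<'E'
from h import *
s=eyes.snapshot("wrist"); cv2.imwrite("pics/w4.png",s["color"]); o=robot.get_obs(); print(o["tool_pos"],o["ee_rot"],o["time"],o["ft_force"],o["torque"],o["width"])
np.savez("/tmp/w4.npz",**s)
W=cloud(s); c=s["color"].astype(int)
m=(s["z_map"]>0)&((c[...,2]-c[...,0])<15)&(c.sum(2)>120)&(W[...,2]>.05)&(abs(W[...,1]-.26)<.028)
P=W[m]
for a in np.arange(.48,.70,.015):
    k=P[(P[:,0]>=a)&(P[:,0]<a+.015)]
    if len(k)>5: print(round(a,3),len(k),np.percentile(k[:,2],[10,50,90]).round(4), k[:,1].min().round(4),k[:,1].max().round(4))
E
```

```text
[0.53175618 0.25979104 0.11101335] [-3.43151830e-03  3.14125382e+00  1.69293150e-03] 10.85 [-0.13511448 -0.54410906 -3.07037057] [ 0.00504126  0.25191896 -0.02588029] 0.018577654571575692
0.48 483 [0.1153 0.1208 0.1228] 0.2522 0.2708
0.495 1511 [0.122  0.1228 0.1236] 0.2521 0.2703
0.51 3330 [0.122  0.1234 0.1489] 0.2429 0.2793
0.525 2374 [0.1223 0.1233 0.1669] 0.232 0.288
0.54 1542 [0.122  0.1229 0.1238] 0.2502 0.2717
0.555 1330 [0.122  0.1227 0.1235] 0.2517 0.2701
0.57 1158 [0.1219 0.1227 0.1233] 0.2518 0.2701
0.585 7 [0.1213 0.122  0.1224] 0.2596 0.2662
```

View pics/w4.png

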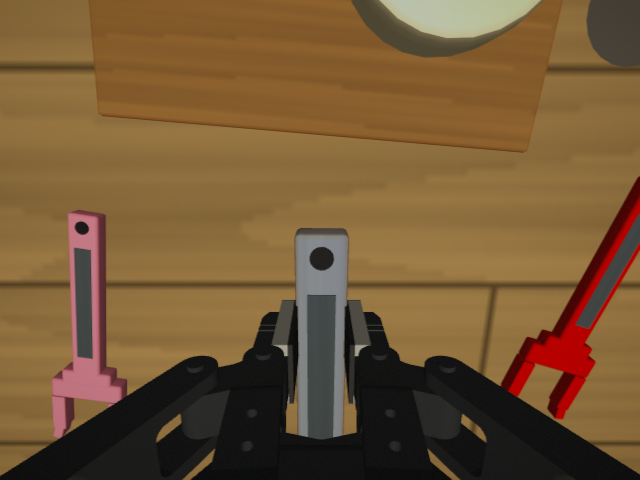

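```bash
python3 - <<'E'
from h import *
s=eyes.snapshot("scene"); W=cloud(s); np.savez("/tmp/sc.npz",**s)
print([(q["xyz"],q["conf"]) for q in finder.spot_point("scene","nut_drive")],[(q["pixels"].sum(),q["conf"]) for q in finder.trace("scene","nut_drive")])
cv2.imwrite("pics/nut.png",cv2.resize(s["color"][165:225,215:290],None,fx=9,fy=9,interpolation=cv2.INTER_CUBIC))
C=np.array([.6116,-.1863])
d=W[...,:2]-C; m=(np.hypot(d[...,0],d[...,1])<.04)&(W[...,2]>.018)&(W[...,2]<.058)
P=W[m]; print(len(P))
ang=np.arange(0,90,3)
cv2.imwrite("pics/nutm.png",cv2.resize((m*255).astype(np.uint8)[165:225,215:290],None,fx=9,fy=9,interpolation=0))
print(P[P[:,2]>.045][:,:3].round(4)[:60])
E
```

```text
[([0.6114, -0.1862, 0.0343], 0.62)] [(np.int64(171), 0.7)]
206
[[ 0.6167 -0.1997  0.0529]
 [ 0.597  -0.1904  0.0503]
 [ 0.5941 -0.1899  0.0494]
 [ 0.593  -0.1862  0.0512]
 [ 0.5938 -0.1793  0.0557]
 [ 0.6177 -0.1984  0.0507]
 [ 0.6187 -0.1906  0.0557]
 [ 0.6072 -0.1835  0.0553]
 [ 0.6067 -0.1788  0.0579]
 [ 0.6014 -0.1827  0.0535]
 [ 0.5984 -0.1826  0.0522]
 [ 0.5948 -0.1835  0.0502]
 [ 0.5926 -0.1818  0.0503]
 [ 0.6233 -0.194   0.0522]
 [ 0.6205 -0.1934  0.0514]
 [ 0.6202 -0.1884  0.0544]
 [ 0.6184 -0.1859  0.0551]
 [ 0.6133 -0.1896  0.0508]
 [ 0.6142 -0.1823  0.0556]
 [ 0.6135 -0.1779  0.0579]
 [ 0.6102 -0.1783  0.0564]
 [ 0.6077 -0.1774  0.0558]
 [ 0.602  -0.1821  0.0506]
 [ 0.6014 -0.1775  0.0532]
 [ 0.5973 -0.1793  0.0504]
 [ 0.593  -0.1814  0.0473]
 [ 0.6283 -0.1908  0.0528]
 [ 0.626  -0.1893  0.0528]
 [ 0.621  -0.193   0.0485]
 [ 0.6207 -0.1878  0.0516]
 [ 0.6171 -0.1887  0.0495]
 [ 0.6173 -0.1826  0.0533]
 [ 0.6166 -0.1783  0.0556]
 [ 0.6112 -0.1827  0.0507]
 [ 0.6094 -0.1803  0.0514]
 [ 0.6091 -0.1752  0.0544]
 [ 0.6063 -0.1747  0.0535]
 [ 0.603  -0.1749  0.052 ]
 [ 0.5973 -0.1797  0.0468]
 [ 0.6298 -0.1884  0.0516]
 [ 0.6264 -0.1889  0.0499]
 [ 0.625  -0.1859  0.0512]
 [ 0.6258 -0.1787  0.0558]
 [ 0.6199 -0.184   0.0502]
 [ 0.6174 -0.1829  0.0498]
 [ 0.6182 -0.1758  0.0544]
 [ 0.6157 -0.1747  0.0541]
 [ 0.6113 -0.1771  0.0508]
 [ 0.6104 -0.1732  0.0528]
 [ 0.6084 -0.1712  0.0532]
 [ 0.604  -0.1736  0.0498]
 [ 0.5995 -0.176   0.0465]
 [ 0.6283 -0.1917  0.0456]
 [ 0.6268 -0.1888  0.0467]
 [ 0.6276 -0.1815  0.0515]
 [ 0.6256 -0.1795  0.0519]
 [ 0.6214 -0.1815  0.0489]
 [ 0.622  -0.1747  0.0533]
 [ 0.6177 -0.1771  0.0501]
 [ 0.615  -0.1764  0.0494]]
```

View pics/nut.png

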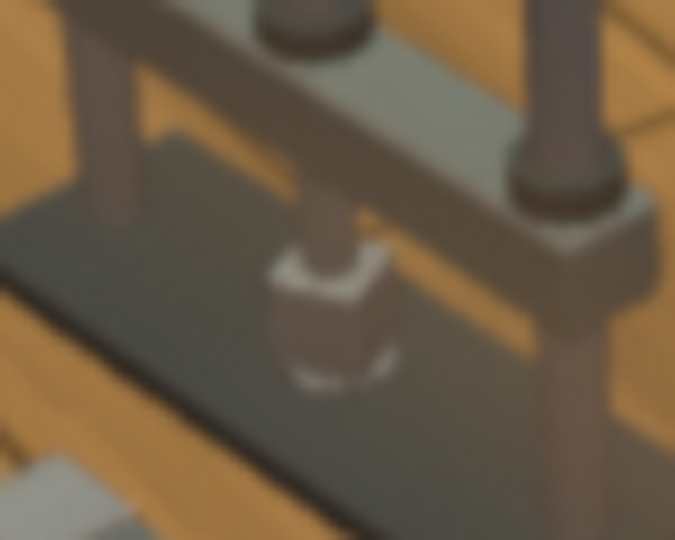

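```bash
python3 - <<'E'
from h import *
s=dict(np.load("/tmp/sc.npz")); 
q=np.array([[270,274],[350,300],[391,253],[300,238]]);uv=(q+.5)/9-.5+[215,165]
P=ray(s,uv,.052)[:,:2]; print(P.round(4), np.hypot(*(P-[.6114,-.1862]).T), np.degrees(np.arctan2(*(P-[.6114,-.1862])[:,::-1].T)))
print(np.degrees(np.arctan2(*(P[1]-P[0])[::-1])),np.degrees(np.arctan2(*(P[2]-P[1])[::-1])),np.hypot(*(P[1]-P[0])),np.hypot(*(P[2]-P[1])))
g=cv2.resize(s["color"][165:225,215:290],None,fx=9,fy=9,interpolation=cv2.INTER_CUBIC)
tiles=[]
for a in (0,.1,.2,.3):
    y=.163+.61-a; i=g.copy()
    for z in (.018,.052):
        c=np.array([[1,1],[-1,1],[-1,-1],[1,-1]])*.015@np.array([[np.cos(y),np.sin(y)],[-np.sin(y),np.cos(y)]])+[.6114,-.1862]
        p=(proj(s,np.c_[c,[z]*4])-[215,165]+.5)*9-.5
        cv2.polylines(i,[p.round().astype(np.int32)],True,(0,255,0) if z>.03 else (255,0,0),1)
    i=i[200:420,220:440]; cv2.putText(i,str(a),(5,20),0,.6,(0,0,255),2); tiles.append(cv2.resize(i,(390,290)))
cv2.imwrite("pics/nutfit.png",np.vstack([np.hstack(tiles[:2]),np.hstack(tiles[2:])]))
E
```

```text
[[ 0.6287 -0.1925]
 [ 0.6156 -0.1676]
 [ 0.5929 -0.1811]
 [ 0.6118 -0.2034]] [0.01843824 0.01904314 0.01919347 0.01719365] [-20.05201252  77.40386747 164.66369463 -88.70665764]
117.86442561382391 -149.20251170014242 0.028173302289264436 0.026383390296492594
```

View pics/nutfit.png

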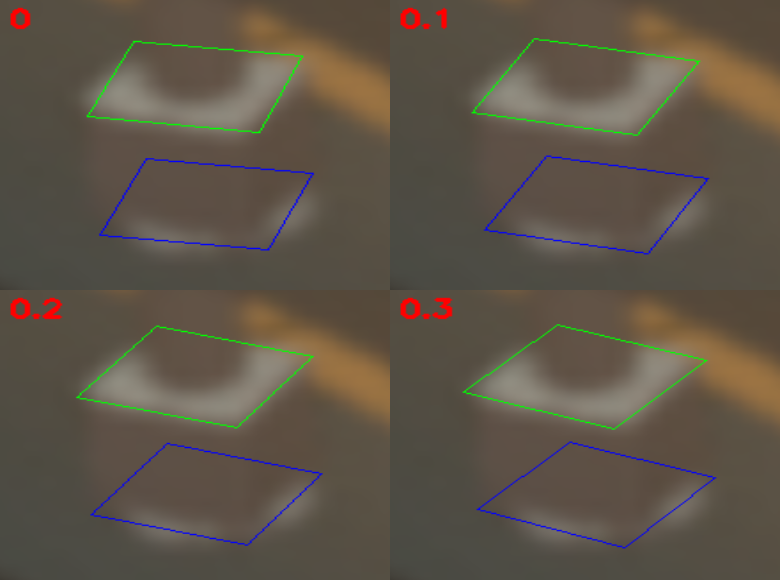

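```bash
cat > fit.py <<'E'
from h import *
S=[eyes.snapshot("scene") for _ in range(6)]
s=S[0]; im=np.mean([q["color"].astype(float) for q in S],0)
x0,y0,x1,y1=241,188,262,210
sub=im[y0:y1,x0:x1]; K=12
def render(a,c,dx,dy,sig):
    H,Wd=(y1-y0)*K,(x1-x0)*K; lab=np.zeros((H,Wd),np.uint8)
    def px(P): return (((proj(s,P)+[dx,dy])-[x0,y0]+.5)*K-.5).round().astype(np.int32)
    y=.163+.61-a; Rm=np.array([[np.cos(y),np.sin(y)],[-np.sin(y),np.cos(y)]])
    q=np.array([[1,1],[-1,1],[-1,-1],[1,-1]])*.015@Rm+c
    cam=s["cam_to_world"][:2,3]
    fs=[]
    for i in range(4):
        A,B=q[i],q[(i+1)%4]; mid=(A+B)/2
        if (mid-c)@(cam-mid)>0: fs.append((np.arctan2(*((mid-c)[::-1])),A,B))
    dirc=np.arctan2(*((cam-c)[::-1])); fs.sort(key=lambda f:(f[0]-dirc+np.pi)%(2*np.pi))
    for k,(t,A,B) in enumerate(fs):
        cv2.fillPoly(lab,[px(np.array([[*A,.018],[*B,.018],[*B,.052],[*A,.052]]))],2+k)
    cv2.fillPoly(lab,[px(np.c_[q,[.052]*4])],1)
    th=np.linspace(0,2*np.pi,40); ci=np.c_[np.cos(th),np.sin(th)]*.009+c
    sp=np.vstack([px(np.c_[ci,[.052]*40]),px(np.c_[ci,[.1]*40])])
    cv2.fillPoly(lab,[cv2.convexHull(sp)],4)
    F=[]
    for k in (1,2,3,4,0):
        m=cv2.GaussianBlur((lab==k).astype(np.float32),(0,0),sig*K)
        F.append(cv2.resize(m,(x1-x0,y1-y0),interpolation=cv2.INTER_AREA))
    return np.stack(F,-1)
def cost(a,c,dx,dy,sig=.7):
    F=render(a,c,dx,dy,sig)
    w=np.zeros(F.shape[:2]); w[3:18,4:19]=1
    # exclude background beyond nut
    w=w*((F[...,:4].sum(-1))>.3)
    M=F[w>0]; Y=sub[w>0]
    X,_,_,_=np.linalg.lstsq(M,Y,rcond=None); return ((M@X-Y)**2).mean()
c=np.array([.6114,-.1862])
for sig in (.6,.9):
  for a in np.arange(-.1,.42,.04):
    b=min((cost(a,c,dx,dy,sig),dx,dy) for dx in np.arange(-1.5,1.6,.5) for dy in np.arange(-1.5,1.6,.5))
    print(sig,a.round(2),np.round(b,2))
E
python3 fit.py
```

```text
0.6 -0.1 [52.3  0.   0. ]
0.6 -0.06 [51.68 -0.5   0.  ]
0.6 -0.02 [44.21 -0.5   0.  ]
0.6 0.02 [38.03  0.    0.  ]
0.6 0.06 [33.05  0.    0.  ]
0.6 0.1 [27.87  0.    0.  ]
0.6 0.14 [27.63  0.    0.  ]
0.6 0.18 [28.12  0.    0.  ]
0.6 0.22 [27.98  0.    0.  ]
0.6 0.26 [31.49  0.    0.  ]
0.6 0.3 [32.57  0.    0.  ]
0.6 0.34 [34.62  0.    0.  ]
0.6 0.38 [37.88  0.    0.  ]
0.9 -0.1 [49.92  0.    0.  ]
0.9 -0.06 [45.61  0.    0.  ]
0.9 -0.02 [40.2  0.   0. ]
0.9 0.02 [37.89  0.    0.  ]
0.9 0.06 [31.52  0.    0.  ]
0.9 0.1 [28.04  0.    0.  ]
0.9 0.14 [29.02  0.    0.  ]
0.9 0.18 [27.35  0.    0.  ]
0.9 0.22 [29.29  0.    0.  ]
0.9 0.26 [29.87  0.    0.  ]
0.9 0.3 [31.18  0.    0.  ]
0.9 0.34 [31.89  0.    0.  ]
0.9 0.38 [34.36  0.    0.  ]
```

Emit:
servo_tool --turn '[[0, 0, -0.0777], [0, 0, -0.0777], [0, 0, -0.0777], [0, 0, -0.0777], [0, 0, -0.0777], [0, 0, 0], [0, 0, 0], [0, 0, 0], [0, 0, 0], [0, 0, 0], [0, 0, 0], [0, 0, 0], [0, 0, 0], [0, 0, 0], [0, 0, 0], [0, 0, 0], [0, 0, 0], [0, 0, 0], [0, 0, 0]]' --dp '[[0, 0, -0.4], [0, 0, -0.55], [0, 0, -0.55], [0, 0, -0.55], [0, 0, -0.55], [0, 0, -0.3], [0.3, -0.25, 0], [0.6, -0.53, 0], [0.6, -0.53, 0], [0.6, -0.53, 0], [0.6, -0.53, 0], [0.6, -0.53, 0], [0.6, -0.53, 0], [0.6, -0.53, 0], [0.6, -0.53, 0], [0.6, -0.53, 0], [0.6, -0.53, 0], [0.4, -0.29, 0], [0, 0, 0]]' --grip '[-1, -1, -1, -1, -1, -1, -1, -1, -1, -1, -1, -1, -1, -1, -1, -1, -1, -1, -1]'

```text
time: 13.2
tool_pos: [0.4245, -0.1744, 0.2559]
ee_rot: [0.942, -2.996, 0.001]
ft_force: [-0.6, 0.1, -2.2]
width: 0.0181
```

```bash
python3 - <<'E'
from h import *
s=eyes.snapshot("wrist"); cv2.imwrite("pics/w5.png",s["color"]); o=robot.get_obs(); print(o["tool_pos"],o["ee_rot"],o["time"],o["joints"].round(2),o["width"],s["mtx"][0])
print(R.from_rotvec(o["ee_rot"]).as_matrix().round(3))
np.savez("/tmp/w5.npz",**s)
print(proj(s,[.6114,-.1862,.052]))
print([(q["xyz"],q["conf"]) for q in finder.spot_point("wrist","nut_drive")])
E
```

```text
[ 0.42508666 -0.17315324  0.25578391] [ 9.43238820e-01 -2.99658732e+00  2.04259924e-04] 13.25 [-0.04  0.07 -0.06  0.   -1.45 -0.92] 0.018199444901922626 [379.99750023   0.         320.79486431]
[[-0.82  -0.573 -0.   ]
 [-0.573  0.82  -0.   ]
 [ 0.    -0.    -1.   ]]
[[208.53556842 352.83961264]]
[([0.6105, -0.188, 0.0315], 0.72)]
```

View pics/w5.png

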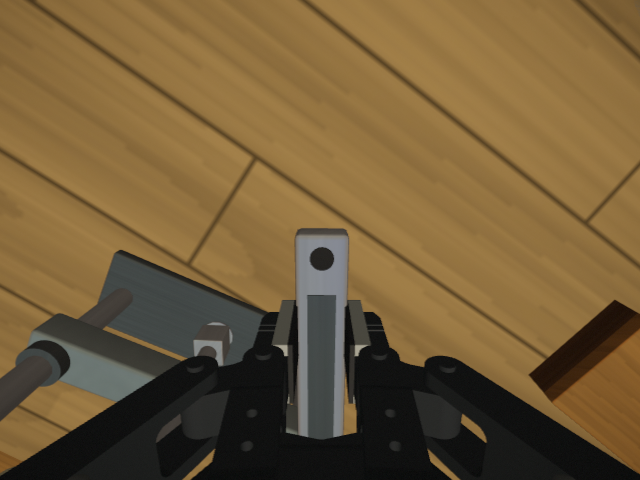

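The nut shows at (210,345), and its edges nearly line up with the image axes. I zoom in and fit its angle.

```bash
python3 - <<'E'
from h import *
s=dict(np.load("/tmp/w5.npz"))
x0,y0=185,312;K=8
g=cv2.resize(s["color"][y0:y0+58,x0:x0+50],None,fx=K,fy=K,interpolation=cv2.INTER_CUBIC)
tiles=[cv2.resize(g,None,fx=.62,fy=.62)]
for a in (.05,.12,.16,.2,.27):
    y=.163+.61-a; i=g.copy()
    for z in (.018,.052):
        c=np.array([[1,1],[-1,1],[-1,-1],[1,-1]])*.015@np.array([[np.cos(y),np.sin(y)],[-np.sin(y),np.cos(y)]])+[.6114,-.1862]
        p=(proj(s,np.c_[c,[z]*4])-[x0,y0]+.5)*K-.5
        cv2.polylines(i,[p.round().astype(np.int32)],True,(0,255,0) if z>.03 else (255,0,0),1)
    cv2.putText(i,str(a),(5,20),0,.6,(0,0,255),2); tiles.append(cv2.resize(i,None,fx=.62,fy=.62))
cv2.imwrite("pics/nutw.png",np.vstack([np.hstack(tiles[:3]),np.hstack(tiles[3:])]))
E
```

```text
(no output)
```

View pics/nutw.png

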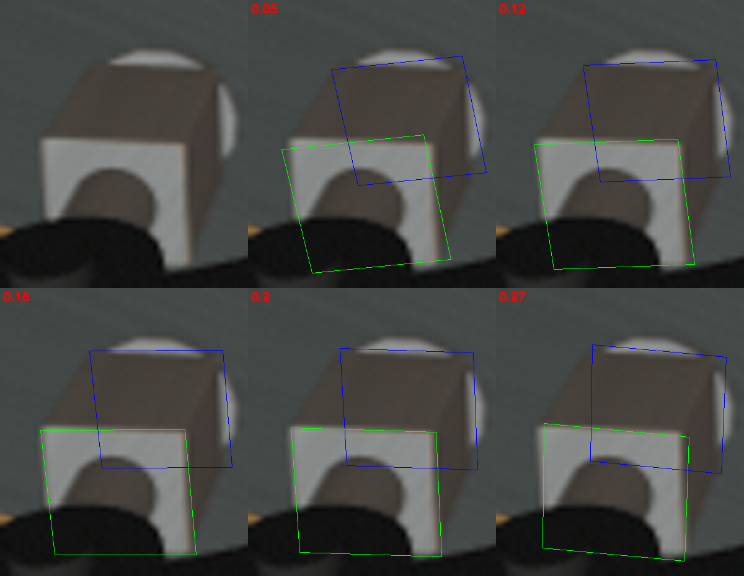

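Emit:
servo_tool --turn '[[0, 0, 0.03], [0, 0, 0], [0, 0, 0], [0, 0, 0], [0, 0, 0], [0, 0, 0], [0, 0, 0], [0, 0, 0], [0, 0, 0], [0, 0, 0], [0, 0, 0], [0, 0, 0], [0, 0, 0], [0, 0, 0]]' --dp '[[0, 0, 0], [0.24, -0.55, 0], [0.24, -0.55, 0], [0.24, -0.55, 0], [0.25, -0.55, 0], [0, 0, 0], [0, 0, 0.5], [0, 0, 0.6], [0, 0, 0.6], [0, 0, 0.6], [0, 0, 0.6], [0, 0, 0.6], [0, 0, 0.4], [0, 0, 0]]' --grip '[-1, -1, -1, -1, -1, -1, -1, -1, -1, -1, -1, -1, -1, -1]'

```text
time: 14.7
tool_pos: [0.442, -0.2888, 0.0579]
ee_rot: [0.877, -3.012, -0.007]
ft_force: [0.4, 0.5, -2.0]
width: 0.0181
```

```bash
cat > st.py <<'E'
from h import *
import sys
tag=sys.argv[1]
for n in ("scene","wrist","top"):
    s=eyes.snapshot(n); np.savez(f"/tmp/{n}_{tag}.npz",**s)
    c=s["color"]
    if n=="scene": c=cv2.resize(c[140:250,190:330],None,fx=5,fy=5,interpolation=cv2.INTER_CUBIC)
    if n=="top": c=cv2.resize(c[180:340,340:540],None,fx=3.5,fy=3.5,interpolation=cv2.INTER_CUBIC)
    cv2.imwrite(f"pics/{n}_{tag}.png",c)
o=robot.get_obs(); M=R.from_rotvec(o["ee_rot"]).as_matrix()
yaw=np.arctan2(-M[1,0],-M[0,0]); u=np.array([np.cos(yaw),np.sin(yaw)]); n=np.array([-u[1],u[0]])
d=o["tool_pos"][:2]+.124*u-[.6110,-.1864]
print("t",o["time"],"tcp",o["tool_pos"].round(4),"yaw",yaw.round(4),"tilt",M[:,2].round(4),"jaw-nut along/lat",(d@u).round(4),(d@n).round(4),"F",o["ft_force"].round(1),"T",o["torque"].round(2),"w",o["width"].round(4))
E
python3 st.py a
```

```text
Traceback (most recent call last):
  File "st.py", line 13, in <module>
    print("t",o["time"],"tcp",o["tool_pos"].round(4),"yaw",yaw.round(4),"tilt",M[:,2].round(4),"jaw-nut along/lat",(d@u).round(4),(d@n).round(4),"F",o["ft_force"].round(1),"T",o["torque"].round(2),"w",o["width"].round(4))
                                                                                                                                                                                                         ^^^^^^^^^^^^^^^^
AttributeError: 'float' object has no attribute 'round'
```

View pics/scene_a.png

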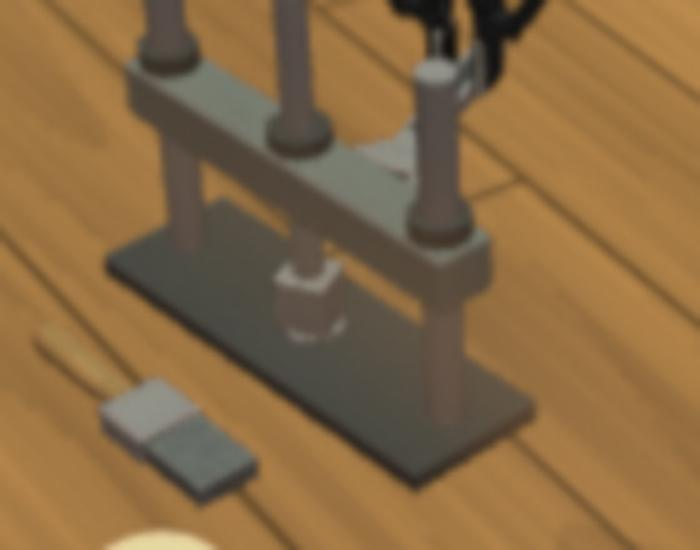

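View pics/wrist_a.png

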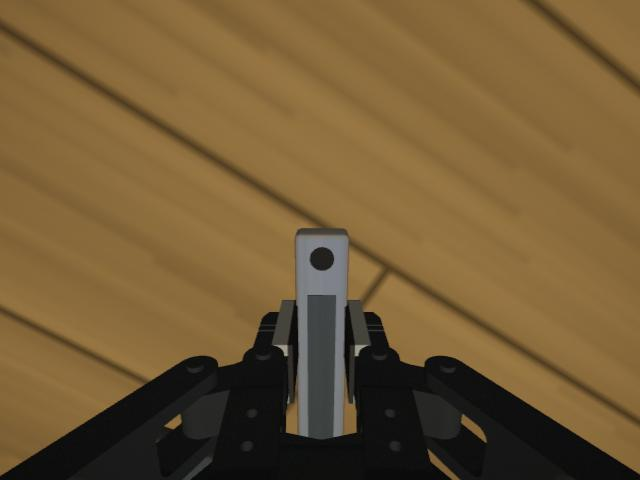

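```bash
sed -i 's/o\["width"\].round(4)/round(float(o["width"]),4)/; s/o\["time"\]/round(float(o["time"]),2)/' st.py; python3 st.py a
```

```text
t 15.0 tcp [ 0.4448 -0.291   0.0623] yaw 0.566 tilt [ 0.0027 -0.0011 -1.    ] jaw-nut along/lat -0.0724 0.0008 F [ 0.2  0.3 -2.6] T [-0.05  0.13 -0.02] w 0.0184
```

View pics/top_a.png

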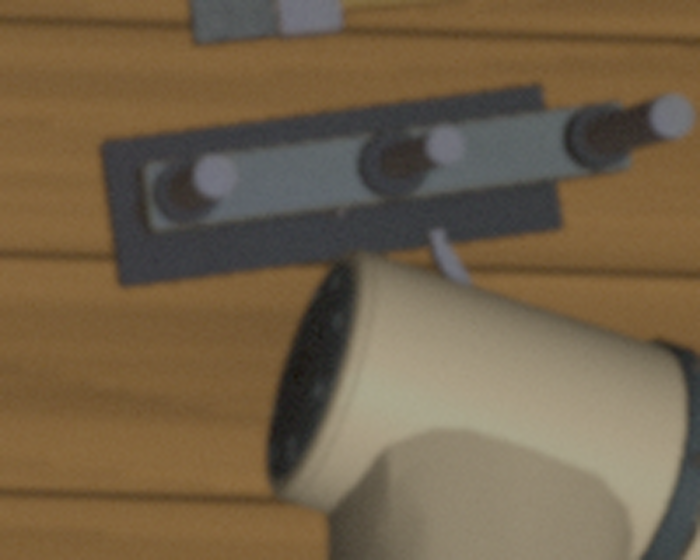

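```bash
python3 - <<'E'
from h import *
s=dict(np.load("/tmp/top_a.npz"))
uv=(np.array([[431,231],[444,231],[470,281]])+.5)/3.5-.5+[340,180]
P=ray(s,uv,.074)[:,:2]
y=.566;u=np.array([np.cos(y),np.sin(y)]);n=np.array([-u[1],u[0]])
for i in range(3): d=P[i]-[.4448,-.291]; print((d@u).round(4),(d@n).round(4))
o=[robot.get_obs() for _ in range(3)]; print([q["tool_pos"] for q in o])
E
```

```text
0.1488 -0.0203
0.145 -0.0266
0.1135 -0.0245
[array([ 0.44479865, -0.29100332,  0.06229855]), array([ 0.44479865, -0.29100332,  0.06229855]), array([ 0.44479865, -0.29100332,  0.06229855])]
```

Emit:
servo_tool --turn '[[0, 0, 0], [0, 0, 0], [0, 0, 0], [0, 0, 0], [0, 0, 0], [0, 0, 0], [0, 0, 0], [0, 0, 0], [0, 0, 0], [0, 0, 0]]' --dp '[[0, -0.016, 0.3], [0, 0, 0.35], [0, 0, 0], [-0.1, 0, 0], [-0.15, 0, 0], [-0.15, 0, 0], [-0.15, 0, 0], [-0.1, 0, 0], [0, 0, 0], [0, 0, 0]]' --grip '[-1, -1, -1, -1, -1, -1, -1, -1, -1, -1]'

```text
time: 16.0
tool_pos: [0.4715, -0.2739, 0.0282]
ee_rot: [0.877, -3.016, -0.0]
ft_force: [-0.6, 0.1, -2.9]
width: 0.0182
```

```bash
python3 st.py b
```

```text
t 16.15 tcp [ 0.4713 -0.2742  0.0282] yaw 0.5653 tilt [-3.e-04  1.e-04 -1.e+00] jaw-nut along/lat -0.041 0.0007 F [-0.1  0.5 -1.1] T [-0.1   0.08 -0.02] w 0.0179
```

View pics/scene_b.png

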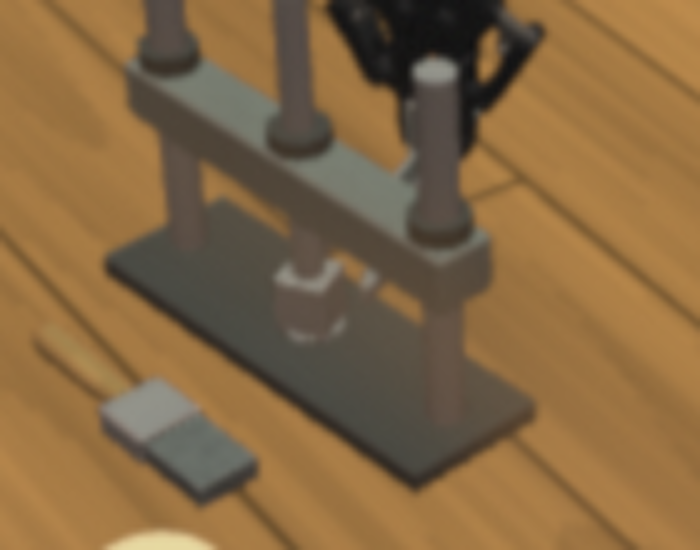

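Emit:
servo_tool --turn '[[0, 0, 0], [0, 0, 0], [0, 0, 0], [0, 0, 0], [0, 0, 0], [0, 0, 0], [0, 0, 0]]' --dp '[[-0.1, -0.012, 0], [-0.1, 0, 0], [-0.1, 0, 0], [-0.1, 0, 0], [-0.1, 0, 0], [-0.1, 0, 0], [0, 0, 0]]' --grip '[-1, -1, -1, -1, -1, -1, -1]'

```text
time: 16.85
tool_pos: [0.4979, -0.2581, 0.0283]
ee_rot: [-0.877, 3.016, -0.0]
ft_force: [-0.3, -0.8, -2.3]
width: 0.018
```

```bash
python3 st.py c
```

```text
t 17.0 tcp [ 0.4971 -0.2585  0.0282] yaw 0.5655 tilt [-3.e-04  1.e-04 -1.e+00] jaw-nut along/lat -0.0108 0.0002 F [ 0.4 -0.3 -1.7] T [-0.04  0.07  0.02] w 0.0179
```

View pics/scene_c.png

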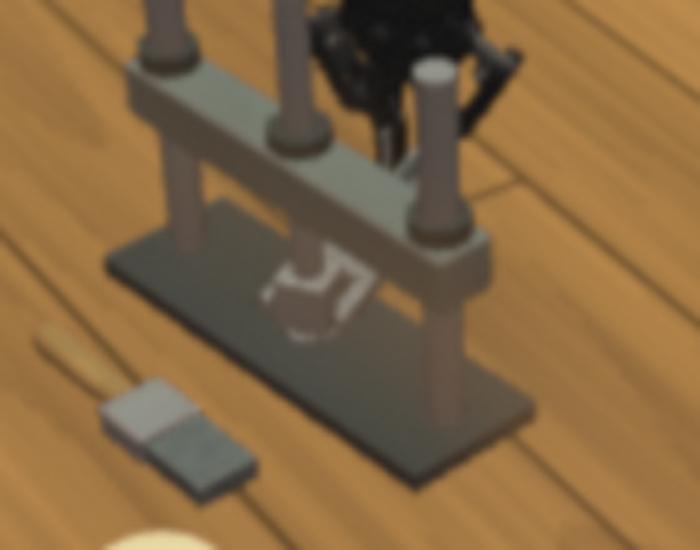

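Emit:
servo_tool --turn '[[0, 0, 0], [0, 0, 0], [0, 0, 0], [0, 0, 0], [0, 0, 0]]' --dp '[[-0.08, 0, 0], [-0.08, 0, 0], [-0.06, 0, 0], [-0.02, 0, 0], [0, 0, 0]]' --grip '[-1, -1, -1, -1, -1]'

```text
time: 17.5
tool_pos: [0.5069, -0.2522, 0.0281]
ee_rot: [0.876, -3.016, -0.0]
ft_force: [-2.3, -1.4, -1.3]
width: 0.0178
```

```bash
python3 st.py d
```

```text
t 17.65 tcp [ 0.5069 -0.2522  0.0281] yaw 0.5654 tilt [-9.e-04 -0.e+00 -1.e+00] jaw-nut along/lat 0.0008 0.0002 F [-1.5 -3.3 -0.9] T [-0.87  0.92 -0.07] w 0.0182
```

View pics/scene_d.png

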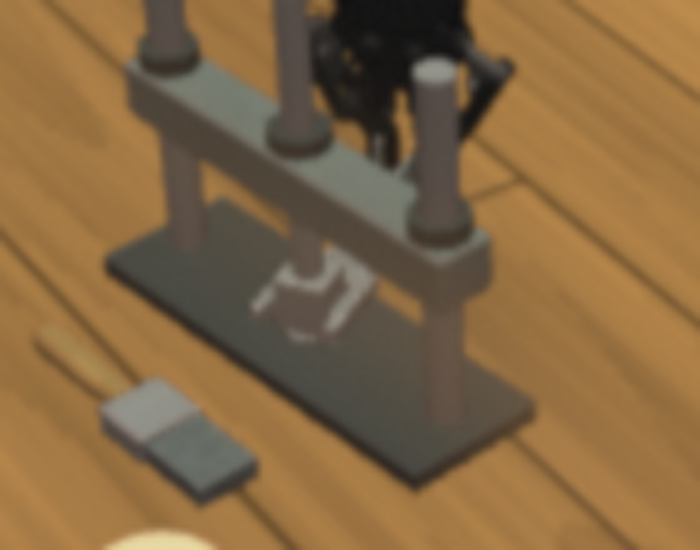

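Emit:
servo_tool --turn '[[0, 0, 0.0382], [0, 0, 0.0382], [0, 0, 0.0382], [0, 0, 0.0382], [0, 0, 0]]' --dp '[[-0.0044, 0.147, 0], [-0.0044, 0.147, 0], [-0.0044, 0.147, 0], [-0.0044, 0.147, 0], [0, 0, 0]]' --grip '[-1, -1, -1, -1, -1]'

```text
time: 18.15
tool_pos: [0.4935, -0.226, 0.0283]
ee_rot: [0.506, -3.099, 0.001]
ft_force: [-4.0, -5.4, -2.3]
width: 0.0184
```

```bash
python3 st.py e
```

```text
t 18.3 tcp [ 0.4936 -0.2262  0.0282] yaw 0.325 tilt [-1.9e-03 -7.0e-04 -1.0e+00] jaw-nut along/lat -0.0 -0.0003 F [-3.6 -5.1 -2. ] T [-1.76  1.48 -0.24] w 0.0177
```

View pics/scene_e.png

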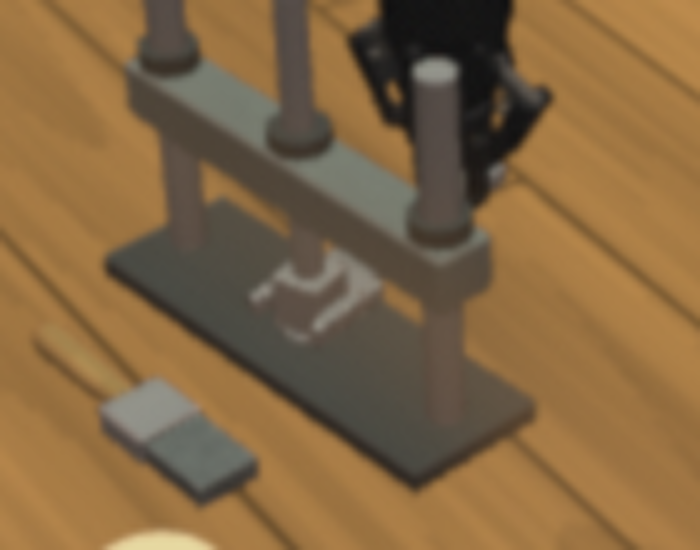

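View pics/wrist_e.png

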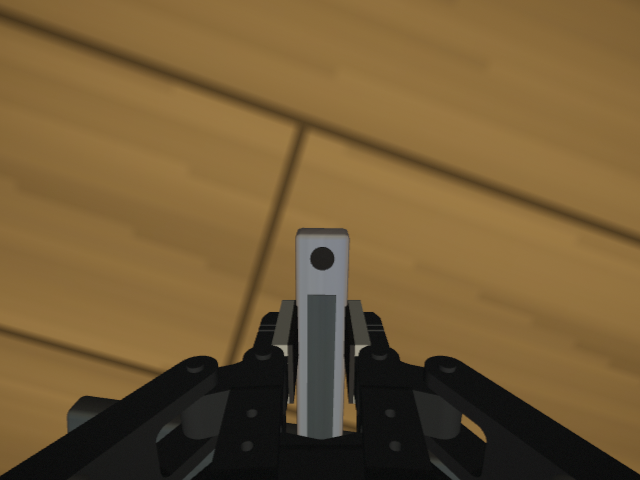

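Emit:
servo_tool --turn '[[0, 0, 0.0382], [0, 0, 0.0382], [0, 0, 0.0382], [0, 0, 0.0382], [0, 0, 0.0382], [0, 0, 0.0382], [0, 0, 0.0382], [0, 0, 0.0382], [0, 0, 0.0382], [0, 0, 0]]' --dp '[[-0.008, 0.147, 0], [-0.008, 0.147, 0], [-0.008, 0.147, 0], [-0.008, 0.147, 0], [-0.008, 0.147, 0], [-0.008, 0.147, 0], [-0.008, 0.147, 0], [-0.008, 0.147, 0], [-0.008, 0.147, 0], [0, 0, 0]]' --grip '[-1, -1, -1, -1, -1, -1, -1, -1, -1, -1]'

```text
time: 19.3
tool_pos: [0.4908, -0.16, 0.0278]
ee_rot: [-0.338, -3.12, 0.001]
ft_force: [-4.9, -3.4, -1.7]
width: 0.0177
```

```bash
python3 st.py f
```

```text
t 19.45 tcp [ 0.4908 -0.1602  0.0278] yaw -0.2149 tilt [-3.5e-03  3.0e-04 -1.0e+00] jaw-nut along/lat 0.0009 -0.0001 F [-5.1 -2.3 -0.9] T [-0.87  1.8  -0.24] w 0.0184
```

View pics/scene_f.png

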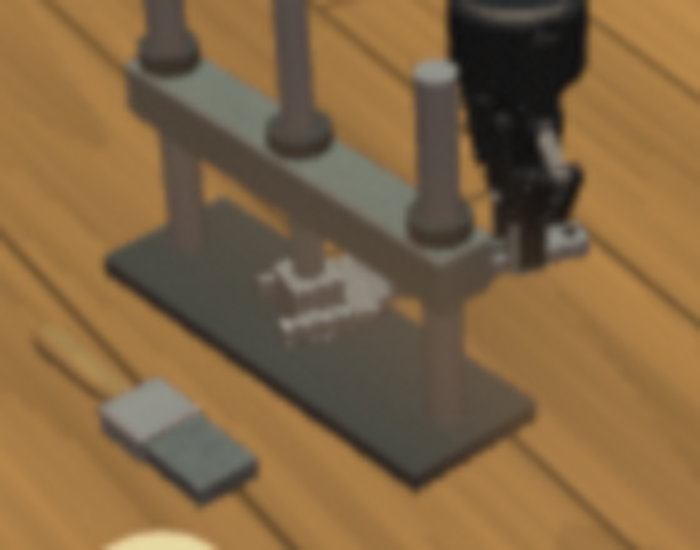

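Emit:
servo_tool --turn '[[0, 0, 0.0255], [0, 0, 0.0255], [0, 0, 0.0255], [0, 0, 0.0255], [0, 0, 0]]' --dp '[[-0.002, 0.098, 0], [-0.002, 0.098, 0], [-0.002, 0.098, 0], [-0.002, 0.098, 0], [0, 0, 0]]' --grip '[-1, -1, -1, -1, -1]'

```text
time: 19.95
tool_pos: [0.4967, -0.1414, 0.0278]
ee_rot: [-0.586, -3.083, 0.001]
ft_force: [-5.5, -3.3, -0.8]
width: 0.0181
```

```bash
python3 st.py g
```

```text
t 20.1 tcp [ 0.4966 -0.1415  0.0278] yaw -0.3746 tilt [-3.2e-03  4.0e-04 -1.0e+00] jaw-nut along/lat 0.0011 -0.0001 F [-4.7 -1.8 -1.3] T [-0.84  1.7  -0.21] w 0.018
```

Emit:
servo_tool --turn '[[0, 0, 0.0255], [0, 0, 0]]' --dp '[[-0.002, 0.098, 0], [0, 0, 0]]' --grip '[-1, -1]'

```text
time: 20.3
tool_pos: [0.4986, -0.1369, 0.0278]
ee_rot: [-0.647, -3.071, 0.001]
ft_force: [-5.0, -1.8, -1.2]
width: 0.0179
```

```bash
python3 st.py h
```

```text
t 20.45 tcp [ 0.4985 -0.1371  0.0278] yaw -0.4143 tilt [-3.1e-03  3.0e-04 -1.0e+00] jaw-nut along/lat 0.0012 -0.0001 F [-5.7 -2.3 -1.5] T [-0.78  1.77 -0.11] w 0.0177
```

Emit:
servo_tool --turn '[[0, 0, 0.0191], [0, 0, 0]]' --dp '[[-0.002, 0.074, 0], [0, 0, 0]]' --grip '[-1, -1]'

```text
time: 20.65
tool_pos: [0.5001, -0.1336, 0.0278]
ee_rot: [-0.692, -3.061, 0.001]
ft_force: [-5.6, -2.6, -0.6]
width: 0.018
```

```bash
python3 st.py i
```

```text
t 20.8 tcp [ 0.5001 -0.1338  0.0278] yaw -0.4441 tilt [-3.2e-03  3.0e-04 -1.0e+00] jaw-nut along/lat 0.0012 -0.0001 F [-4.9 -2.7 -0.4] T [-0.84  1.88 -0.17] w 0.0179
```

Emit:
servo_tool --turn '[[0, 0, 0.0191], [0, 0, 0]]' --dp '[[-0.001, 0.074, 0], [0, 0, 0]]' --grip '[-1, -1]'

```text
time: 21.0
tool_pos: [0.5018, -0.1303, 0.0278]
ee_rot: [-0.738, -3.051, 0.001]
ft_force: [-5.6, -3.5, -1.0]
width: 0.0178
```

```bash
python3 st.py j
```

```text
t 21.15 tcp [ 0.5018 -0.1304  0.0278] yaw -0.4741 tilt [-3.1e-03  3.0e-04 -1.0e+00] jaw-nut along/lat 0.0013 -0.0 F [-5.4 -2.6 -1.4] T [-0.88  1.92 -0.18] w 0.0182
```

Emit:
servo_tool --turn '[[0, 0, 0.0127], [0, 0, 0]]' --dp '[[-0.001, 0.049, 0], [0, 0, 0]]' --grip '[-1, -1]'

```text
time: 21.35
tool_pos: [0.5028, -0.1284, 0.0278]
ee_rot: [-0.768, -3.043, 0.001]
ft_force: [-5.3, -3.7, -1.2]
width: 0.0182
```

```bash
python3 st.py k
```

```text
t 21.5 tcp [ 0.5028 -0.1284  0.0278] yaw -0.4938 tilt [-3.4e-03  1.0e-04 -1.0e+00] jaw-nut along/lat 0.0012 -0.0002 F [-5.5 -3.9 -0.9] T [-1.05  2.01 -0.09] w 0.0182
```

View pics/scene_k.png

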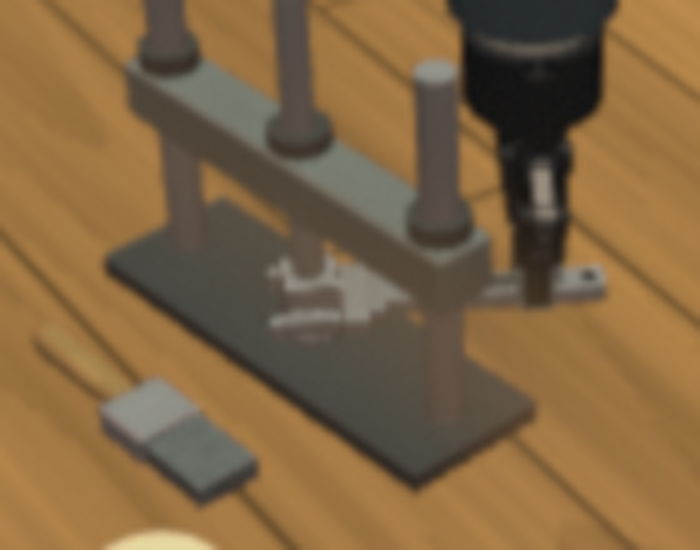

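View pics/wrist_k.png

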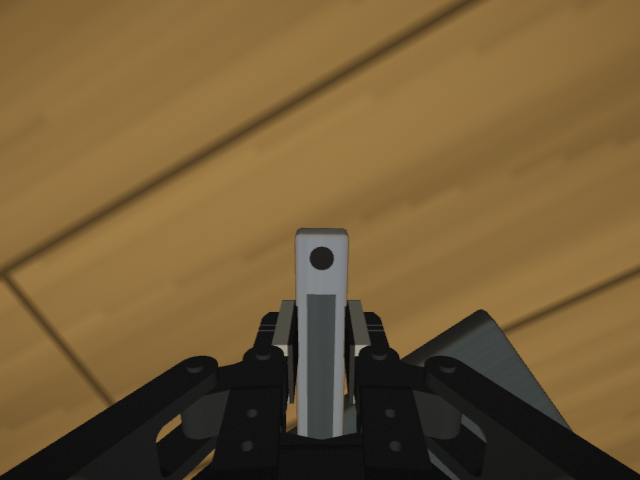

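Emit:
servo_tool --turn '[[0, 0, 0.0127], [0, 0, 0]]' --dp '[[-0.001, 0.049, 0], [0, 0, 0]]' --grip '[-1, -1]'

```text
time: 21.7
tool_pos: [0.5036, -0.1266, 0.0277]
ee_rot: [-0.797, -3.034, 0.003]
ft_force: [-5.6, -4.7, -1.7]
width: 0.0182
```

```bash
python3 st.py l
```

```text
t 21.85 tcp [ 0.5036 -0.1267  0.0277] yaw -0.5134 tilt [-4.4e-03 -6.0e-04 -1.0e+00] jaw-nut along/lat 0.0011 -0.0007 F [-5.9 -5.3 -1.2] T [-1.58  2.19  0.07] w 0.0183
```

Emit:
servo_tool --turn '[[0, 0, 0.0127], [0, 0, 0]]' --dp '[[-0.001, 0.049, 0], [0, 0, 0]]' --grip '[-1, -1]'

```text
time: 22.05
tool_pos: [0.5044, -0.1249, 0.0276]
ee_rot: [-0.826, -3.026, 0.004]
ft_force: [-7.5, -6.6, -1.2]
width: 0.0181
```

```bash
python3 st.py m
```

```text
t 22.2 tcp [ 0.5044 -0.125   0.0276] yaw -0.5327 tilt [-0.0054 -0.0013 -1.    ] jaw-nut along/lat 0.001 -0.0012 F [-7.  -6.6  0.3] T [-2.17  2.49  0.3 ] w 0.0179
```

Emit:
servo_tool --turn '[[0, 0, 0], [0, 0, 0]]' --dp '[[0, 0.06, 0], [0, 0, 0]]' --grip '[-1, -1]'

```text
time: 22.4
tool_pos: [0.5052, -0.1235, 0.0275]
ee_rot: [-0.826, -3.025, 0.007]
ft_force: [-8.2, -11.6, -0.0]
width: 0.0183
```

```bash
python3 st.py n
```

```text
t 22.55 tcp [ 0.5051 -0.1235  0.0275] yaw -0.5337 tilt [-0.007  -0.0027 -1.    ] jaw-nut along/lat 0.0009 0.0003 F [ -7.7 -12.1  -0.2] T [-3.94  2.84 -0.18] w 0.018
```

View pics/wrist_n.png

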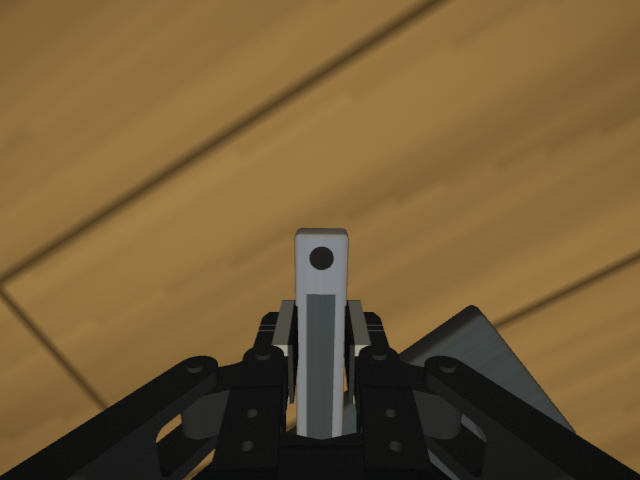

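View pics/scene_n.png

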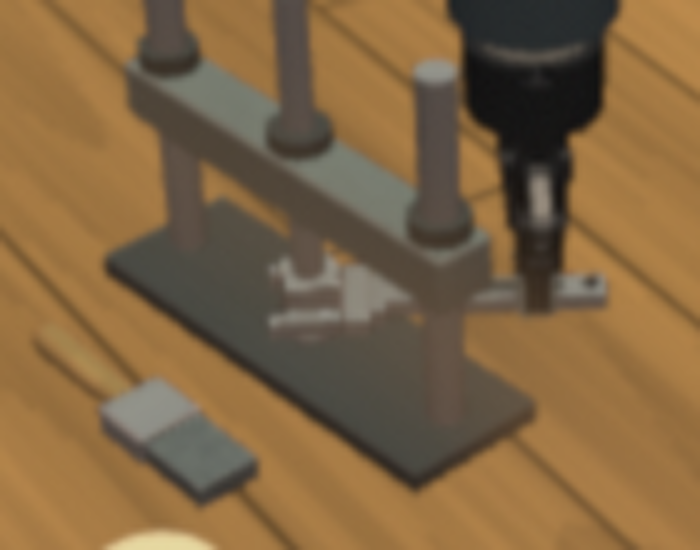

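The force rises steadily to about 14 N on the handle (1.8 N m), so the nut is at its stop. I back off within the jaw play.

Emit:
servo_tool --turn '[[0, 0, -0.045], [0, 0, -0.045], [0, 0, 0]]' --dp '[[0, -0.2, 0], [0, -0.2, 0], [0, 0, 0]]' --grip '[-1, -1, -1]'

```text
time: 22.85
tool_pos: [0.4988, -0.1393, 0.0283]
ee_rot: [0.612, 3.081, 0.001]
ft_force: [-2.5, -0.1, -2.7]
width: 0.0181
```

```bash
python3 st.py o
```

```text
t 23.0 tcp [ 0.499  -0.1387  0.0282] yaw -0.3944 tilt [-2.e-04  2.e-04 -1.e+00] jaw-nut along/lat 0.0022 0.001 F [-2.5 -2.4 -2.6] T [-0.7   0.95 -0.28] w 0.0182
```

Emit:
servo_tool --turn '[[0, 0, 0], [0, 0, 0], [0, 0, 0], [0, 0, 0], [0, 0, 0], [0, 0, 0]]' --dp '[[0.05, -0.015, 0], [0.1, 0, 0], [0.15, 0, 0], [0.15, 0, 0], [0.15, 0, 0], [0, 0, 0]]' --grip '[-1, -1, -1, -1, -1, -1]'

```text
time: 23.6
tool_pos: [0.4699, -0.1273, 0.0283]
ee_rot: [-0.613, -3.081, -0.001]
ft_force: [0.1, 0.4, -2.1]
width: 0.0179
```

```bash
python3 st.py p
```

```text
t 23.75 tcp [ 0.4713 -0.1278  0.0285] yaw -0.3928 tilt [ 6.e-04  0.e+00 -1.e+00] jaw-nut along/lat -0.0275 0.0006 F [-0.6 -0.3 -1.9] T [0.08 0.05 0.  ] w 0.0182
```

View pics/scene_p.png

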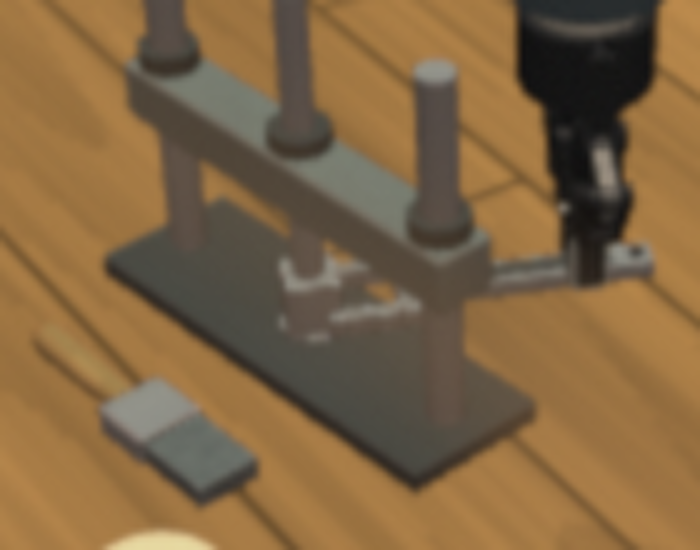

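Emit:
servo_tool --turn '[[0, 0, 0], [0, 0, 0], [0, 0, 0], [0, 0, 0], [0, 0, 0], [0, 0, 0], [0, 0, 0], [0, 0, 0], [0, 0, 0]]' --dp '[[0.2, 0, 0], [0.3, 0, 0], [0.3, 0, 0], [0.3, 0, 0], [0.3, 0, 0], [0.3, 0, 0], [0.3, 0, 0], [0.3, 0, 0], [0, 0, 0]]' --grip '[-1, -1, -1, -1, -1, -1, -1, -1, -1]'

```text
time: 24.65
tool_pos: [0.3625, -0.0836, 0.028]
ee_rot: [-0.613, -3.08, -0.0]
ft_force: [-0.6, -1.1, -2.1]
width: 0.018
```

```bash
python3 st.py q; sed 's/^x0,y0,x1,y1.*/x0,y0,x1,y1=241,188,262,210/; s/np.arange(-.1,.42,.04)/np.arange(.85,1.4,.04)/' fit.py > fit2.py; python3 fit2.py; python3 - <<'E'
from h import *
s=dict(np.load("/tmp/scene_q.npz"));x0,y0,K=236,182,9
g=cv2.resize(s["color"][y0:y0+32,x0:x0+32],None,fx=K,fy=K,interpolation=cv2.INTER_CUBIC); T=[g]
for a in (.95,1.05,1.15,1.25):
    y=.163+.61-a; i=g.copy()
    for z in (.018,.052):
        c=np.array([[1,1],[-1,1],[-1,-1],[1,-1]])*.015@np.array([[np.cos(y),np.sin(y)],[-np.sin(y),np.cos(y)]])+[.6112,-.1862]
        p=(proj(s,np.c_[c,[z]*4])-[x0,y0]+.5)*K-.5
        cv2.polylines(i,[p.round().astype(np.int32)],True,(0,255,0) if z>.03 else (255,0,0),1)
    cv2.putText(i,str(a),(5,20),0,.6,(0,0,255),2); T.append(i)
T.append(g*0)
cv2.imwrite("pics/nutq.png",cv2.resize(np.vstack([np.hstack(T[:3]),np.hstack(T[3:])]),(798,532)))
E
```

```text
t 24.8 tcp [ 0.3654 -0.0839  0.0285] yaw -0.3929 tilt [ 0.0011 -0.     -1.    ] jaw-nut along/lat -0.1421 0.0006 F [-0.  -0.2 -1.9] T [0.09 0.08 0.02] w 0.018
0.6 0.85 [52.38  0.    0.  ]
0.6 0.89 [47.3  0.   0. ]
0.6 0.93 [42.13  0.    0.  ]
0.6 0.97 [37.46  0.    0.  ]
0.6 1.01 [32.21  0.    0.  ]
0.6 1.05 [30.14  0.    0.  ]
0.6 1.09 [27.37  0.    0.  ]
0.6 1.13 [25.46  0.    0.  ]
0.6 1.17 [22.45  0.    0.  ]
0.6 1.21 [22.87  0.    0.  ]
0.6 1.25 [24.5  0.   0. ]
0.6 1.29 [47.  0.  0.]
0.6 1.33 [52.12  0.    0.  ]
0.6 1.37 [56.1  0.   0. ]
0.9 0.85 [48.32  0.    0.  ]
0.9 0.89 [44.35  0.    0.  ]
0.9 0.93 [39.59  0.    0.  ]
0.9 0.97 [34.18  0.    0.  ]
0.9 1.01 [34.14  0.    0.  ]
0.9 1.05 [30.51  0.    0.  ]
0.9 1.09 [28.2  0.   0. ]
0.9 1.13 [26.68  0.    0.  ]
0.9 1.17 [26.86  0.    0.  ]
0.9 1.21 [26.83  0.    0.  ]
0.9 1.25 [28.26  0.    0.  ]
0.9 1.29 [42.65  0.5   0.  ]
0.9 1.33 [48.02  0.    0.  ]
0.9 1.37 [52.56  0.   -0.5 ]
```

View pics/nutq.png

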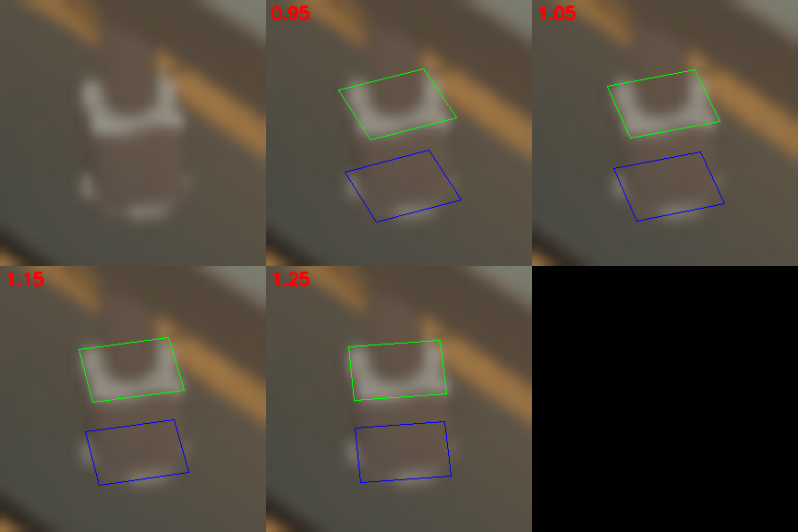

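The nut fits best at 1.15 to 1.2, which is its stop. I lay the spanner down.

Emit:
servo_tool --turn '[[0, 0, 0], [0, 0, 0], [0, 0, 0], [0, 0, 0], [0, 0, 0], [0, 0, 0], [0, 0, 0], [0, 0, 0], [0, 0, 0], [0, 0, 0], [0, 0, 0], [0, 0, 0], [0, 0, 0], [0, 0, 0], [0, 0, 0]]' --dp '[[0, 0, 0.15], [0, 0, 0.15], [0, 0, 0.15], [0, 0, 0.08], [0, 0, 0], [0, 0, 0], [0, 0, 0], [0, 0, 0], [0, 0, 0], [0, 0, -0.1], [0, 0, -0.4], [0, 0, -0.6], [0, 0, -0.8], [0, 0, -0.8], [0, 0, 0]]' --grip '[-1, -1, -1, -1, -1, 1, 1, 1, 1, 1, 1, 1, 1, 1, 1]'

```text
time: 26.6
tool_pos: [0.3684, -0.084, 0.1424]
ee_rot: [0.61, 3.071, 0.004]
ft_force: [0.9, 0.7, -1.5]
width: 0.0854
```

```bash
python3 st.py r; python3 - <<'E'
from h import *
s=dict(np.load("/tmp/scene_r.npz")); cv2.imwrite("pics/sr.png",s["color"])
W=cloud(dict(np.load("/tmp/wrist_r.npz"))); c=np.load("/tmp/wrist_r.npz")["color"].astype(int)
m=((c[...,2]-c[...,0])<12)&(c.sum(2)>250)&(W[...,2]<.03); P=W[m]; print(P.min(0),P.max(0),np.percentile(P[:,2],[5,50,95]))
for l in ("cheese","small_cheese","mould","brush"): print(l,[(q["xyz"],round(q["conf"],2)) for q in finder.spot_point("scene",l)[:2]])
E
```

```text
t 26.75 tcp [ 0.3645 -0.0838  0.1367] yaw -0.3935 tilt [ 1.e-04  5.e-04 -1.e+00] jaw-nut along/lat -0.143 0.0002 F [-0.5  0.4 -0. ] T [-0.03 -0.01  0.01] w 0.0856
[ 0.32562982 -0.16241775  0.00856157] [ 0.50798307 -0.06010269  0.01401281] [0.01067382 0.0118022  0.01290897]
cheese [([0.3773, 0.3153, 0.0544], 0.59)]
small_cheese [([0.7855, -0.0359, -0.0011], 0.56), ([0.4809, -0.1314, -0.0008], 0.47)]
mould [([0.3949, 0.4522, -0.0018], 0.68)]
brush [([0.7255, -0.1865, 0.0004], 0.96)]
```

View pics/sr.png

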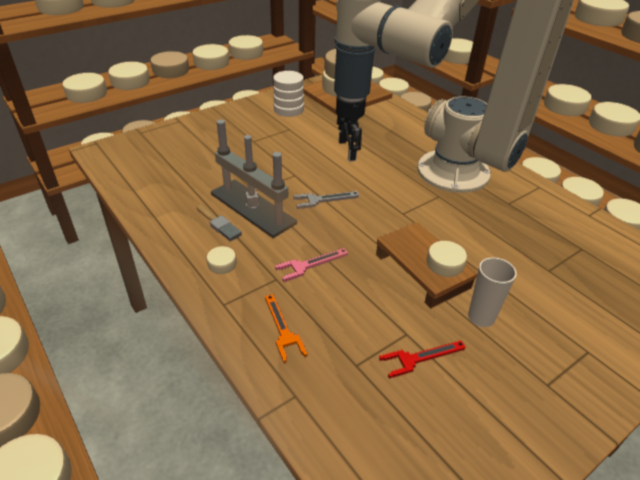

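View pics/wrist_r.png

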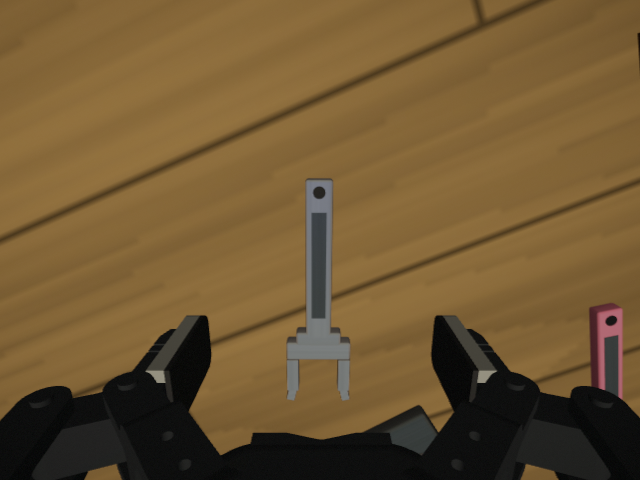

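The spanner lies flat, with its top face 12 mm above the bench. Its tips are at x = 0.508 and the press slab starts at about 0.56. The other things have not moved, so I hand the job in.

```bash
python3 -c "
from rig import robot
print(robot.job_done())"
```

```text
the job is handed in; nothing more can be done
None
```

The nut is tightened to its stop and the spanner is back on the bench, clear of the press. I handed the job in at about 27 s of the 72 s allowed; no verdict is reported.

**What I did:** I drew the spanner out by its head, put it down and let go. I then took it by the handle, pushed the jaw onto the nut until the throat touched, and turned clockwise.

**Nut at its stop:**
- **Force:** it rose from a steady 4.5 N to about 14 N at the handle, roughly 1.8 N m against the nut's 0.5 N m.
- **Angle:** the nut started at about 0.21 rad. After I withdrew the spanner, the scene-camera fit put it at about 1.15–1.2 rad; the stop is at 1.15.
- **Disagreement:** at full push the tool had turned to −0.53 rad, while the stop corresponds to −0.38. Jaw play should explain only about 0.09 of that, and I put the rest down to give in the grip and arm.

**Spanner at the end:** it lies flat with its top face 12 mm above the bench. Its tips are about 5 cm short of the press slab, and the hand is open and raised clear of it.

**Other things:** the finder puts both cheeses, the mould and the brush within about 4 mm of where they started, which is its accuracy. Its low-confidence second "small_cheese" was the spanner's head. The look-alike spanners were not touched.

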